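Pack the honey order, fold the carton and find the lock's notch

ROBOT

A 6-joint arm with a two-finger parallel gripper is mounted at the origin on the work surface. World frame = base frame: x ahead of the robot, y to its left, z up, the work surface at z = 0. Lengths are in mm, angles in rad, forces in N, time in s.
With the tool pointing down it reaches from about 350 to 875 mm from the base axis. Payload 4.2 kg.
Tool frame: the origin (TCP) lies midway between the tips of the shut fingers; the grasp point (between the pads) lies 19 mm behind it (arm.tcp_to_grasp is the distance from the TCP to the grasp point, in mm); z points along the fingers, y is the line along which they close (so a half turn about z gives the same grasp; the last joint's range is limited). The gripper opens to 85 mm and grips with 20 to 120 N. Pads are 22 mm wide; open, the fingers measure 114 mm over their backs; the gripper's body (76 mm by 85 mm) begins 54 mm behind the grasp point. The pads swing forward as they close: fully open they stand 13 mm farther back than shut.
Start: joints at [1.498, 0.385, 0.008, 0, -1.194, -0.259], TCP at [203.558, 590.9, 231.312] pointing down, gripper open.
Joint ranges: [-3.14, 3.14], [-1.21, 2.06], [-1.07, 1.41], [-3.16, 2.05], [-2.99, -0.16], [-3.1, 3.1]. Speed limits (rad/s): [2.79, 2.79, 3.14, 3.14, 3.14, 3.14].

INTERFACE

Orientations are given as a unit quaternion [x, y, z, w].
In Python, from bench import arm gives the robot as it stands.
- The arm moves only by the tool arm_command, never from a script. Its argument "rows" is a list of rows, each a list of 2 entries, a list of its own where there are three numbers: the shift along the tool's x, y, z as a fraction of full scale, then the turn, a rotation vector about the tool's x, y, z as a fraction of full scale. In form: [[[x, y, z], [wx, wy, wz]], ...]. A call has 1 to 5 rows; each row is the pose to reach, as a shift and turn from the pose commanded when the call began, along the tool's axes at that moment, turning the shorter way round; what a row does not reach only later rows make up. Full scale, the value 1, is 0.25 m for a shift and 180 degrees for a turn. A row lasts 1/10 s, in which the tool goes at most 50 mm and 8.59 degrees, less where a joint would pass 70% of its speed; a pose out of reach is approached as far as the arm can. A call with a number of a shift or a turn outside -1 to 1 is refused whole. A call with a gripper value outside its range is refused whole. "grip" is the opening, from 0 (shut) to 1 (fully open), set as the call begins (left out, the last holds). The fingers move at their own pace and stop on an object; the grip force is fixed at half the most. Time passes only in rows, so rows that repeat a pose let the fingers close. It gives the time, the measured TCP pose, the force, the opening and the grip force at its end, in the units of the state.
- arm.read_state(): the state, without advancing time (a new reading comes with each control period).
- arm.get_image(name): name is "scene" or "top" or "wrist"; returns (picture, depth): 400x640x3 uint8, blue, green, red; 400x640 float32, mm along the optical axis (not along the pixel's ray), 0 where there is no reading.
- arm.camera_info(name): a dict with "fx", "fy", "cx", "cy" (pixels), "extrinsics" (4x4, takes a point from camera to world coordinates). Camera axes: x right, y down, z forward; pixel columns grow to the right and rows downward; lengths in mm; the calibration is good to about 2 mm. The wrist camera is an equidistant fisheye: a pixel r from the principal point sees the ray r / f radians off the axis. A picture is of the moment at which its call begins: read the wrist's pose just before it. camera_info takes no time and is no camera call; for the wrist camera it gives the pose at the moment of the call.
- arm.job_done(): hands the job in; it is judged then, once.
Trained networks look in the newest picture that a camera, given by its name, has taken for a name from the list of things; names that differ only in an ending like _2 or _b are one class to them, and where a whole thing is asked for, a point or a joint stands for the part that bears it (a point fixed in the world has none). Each returns a list of dicts, best first, with "score" (0 to 1); they miss things now and then, are a little off and sometimes report something else, mostly with a low value. They report only what shows in the picture. A call takes as long as a camera call. They do not tell look-alikes from the thing itself.
- arm.spot_in(camera, query): "position" ([column, row] in pixels, amid what is visible of it).
The state is a dict: "clock": time; "joints": joint angles; "joint_vel": joint speeds; "joint_efforts": joint torques, N m; "position": TCP position; "ee_rot": TCP orientation; "contact_force": force on the tool from outside, world axes, zero at the start; "wrist_torque": the same for the moment, N m; "gripper_width": finger opening in mm; "grasp_force": force on a finger pad.
Only numpy, scipy, OpenCV 4.12 (cv2) and the standard library are available. Lean on these libraries where they do the work, as an engineer would, in place of code of your own. Each camera call takes 0.05 s, during which the arm holds its last target. There are 200 camera calls.

TASK

Take the red-lidded jar out of the carton and stand it on the cork trivet, and stand every yellow-lidded jar upright inside the carton, leaving the black-lidded jar where it is. Then fold the plain flap down flat first and the yellow-banded flap flat over it. Finally turn the lock knob slowly clockwise until you feel it dip into its hidden notch, leave it there with the red pin flush in the knob, and let go.

Things in the scene. Friction and masses are not known exactly. Their poses are not given: they have to be found in the camera images.
- carton: open cardboard carton fixed on a board on the table. Origin on the table top under its centre; z up, x along its long side towards the lock post. Inside 180 (x) by 130 (y) mm, walls 5 mm, floor 14 mm above the table, wall tops at 88 mm (-y wall 94). Flaps on the +y and -y walls lean outwards when open. Grey lock post: radius 31, 97 mm high, axis at x = +175 mm, y = 0
- trivet_top (a point): round cork trivet, radius 60, 6 mm thick, fixed on the table; this point is the centre of its top face
- inner_flap (a joint): plain cardboard flap on the carton's +y wall, 184 long, 75 deep, 4 mm thick; angle, rad: 0 = folded flat, 1.57 = upright, starts leaning open outwards at 2.1 to 2.35 (stop 2.5); stays where it is left, about 1 N at its edge moves it. It folds down first, under the other flap (outer face ends up 92 mm above the table)
- inner_flap_hinge (a point): middle of the plain flap's hinge line, on the flap's outer face (the face on top once closed). x along the hinge line as the carton's x; the free edge lies towards this point's own -y
- inner_flap_edge (a point): middle of the plain flap's free edge, on its outer face, 75 mm from the hinge
- outer_flap (a joint): flap with a yellow band near its free edge, on the carton's -y wall, 184 long, 110 deep, 4 mm thick; angle, rad: 0 = folded flat, 1.57 = upright, starts leaning open outwards at 2.1 to 2.35 (stop 2.5); stays where it is left, about 1 N at its edge moves it. It folds second, over the plain flap (outer face ends up 98 mm above the table)
- outer_flap_hinge (a point): middle of the banded flap's hinge line, on the flap's outer face. x along the hinge line as the carton's x; the free edge lies towards this point's own +y
- outer_flap_edge (a point): middle of the banded flap's free edge, on its outer face, 110 mm from the hinge
- lock_knob (a joint): lock knob on the post, rad, growing clockwise seen from above; start 0 to 0.15, stop 1.75. Hidden notch somewhere between 0.7 and 1.3, new each time. Turning takes about 0.06 N m; at the notch the torque dips below zero (the knob pulls itself on), then climbs to about 0.2 if turned on. Let go within 0.15 rad of the notch it centres itself; forced past, it rides out and can be turned back
- knob_grip (a point): on the knob's axis, 132 mm above the table: the height to grip. The black grip bar is 16 thick, 48 long, from 104 to 146 mm above the table; this frame's z is up and turns with the knob. The bar lies in line with the steel tongue
- tongue_tip (a point): red tip of the flat steel tongue (16 wide, 5 thick, top 104 mm above the table) that turns with the knob, 115 mm from its axis; the line from the axis to here is also the direction of the grip bar. At the start it points clear of the box; locked, it lies over the closed flaps
- pin_top (a point): top centre of the red pin (12 mm diameter) in the middle of the knob's top: 150.5 mm above the table (4.5 mm proud of the bar) while the lock is not in its notch, 146 to 147 mm (flush) when it is; cannot be pushed in by hand outside the notch
- red_jar_mid (a point): red-lidded honey jar, upright cylinder, 50 diameter, 66 high, 190 g; starts inside the carton; this point is its centre, 33 mm up
- black_jar_mid (a point): black-lidded jar of dark honey of the same size, standing among the yellow ones: not part of the order; this point is its centre, 33 mm up
- jar1_mid (a point): yellow-lidded honey jar, upright cylinder, 50 diameter, 66 high, 190 g; 2 to 4 of the four are there (none given for an absent one); this point is its centre, 33 mm up
- jar2_mid (a point): yellow-lidded honey jar, upright cylinder, 50 diameter, 66 high, 190 g; 2 to 4 of the four are there (none given for an absent one); this point is its centre, 33 mm up
- jar3_mid (a point): yellow-lidded honey jar, upright cylinder, 50 diameter, 66 high, 190 g; 2 to 4 of the four are there (none given for an absent one); this point is its centre, 33 mm up
- jar4_mid (a point): yellow-lidded honey jar, upright cylinder, 50 diameter, 66 high, 190 g; 2 to 4 of the four are there (none given for an absent one); this point is its centre, 33 mm up
Mind the look-alikes: they are no part of the job. What is shaped like the part that bears jar2_mid but blue or green is not meant.

How it is judged (in metres and radians):
On the way, in this order (a step that is already met when the one before it is completed fails the run):
1. the red-lidded jar stands on the trivet and every yellow-lidded jar stands in the carton (x of jar1_mid in the frame of carton between -0.07 and 0.07 m and y of jar1_mid in the frame of carton between -0.045 and 0.045 m and z of jar1_mid in the frame of carton between 0.04 and 0.053 m and angle between each of jar1_mid, jar2_mid, jar3_mid, jar4_mid, red_jar_mid's own z axis and vertical below 0.15 rad and x of jar2_mid in the frame of carton between -0.07 and 0.07 m and y of jar2_mid in the frame of carton between -0.045 and 0.045 m and z of jar2_mid in the frame of carton between 0.04 and 0.053 m and x of jar3_mid in the frame of carton between -0.07 and 0.07 m and y of jar3_mid in the frame of carton between -0.045 and 0.045 m and z of jar3_mid in the frame of carton between 0.04 and 0.053 m and x of jar4_mid in the frame of carton between -0.07 and 0.07 m and y of jar4_mid in the frame of carton between -0.045 and 0.045 m and z of jar4_mid in the frame of carton between 0.04 and 0.053 m and horizontal distance between red_jar_mid and trivet_top below 0.036 m and height (world z) of red_jar_mid below 0.045 m), for 0.2 s.
2. the plain flap is folded flat while the banded one is still open (value of joint inner_flap below 0.08 rad and value of joint outer_flap above 0.5 rad), for 0.1 s.
3. the banded flap is folded flat over it (value of joint each of inner_flap, outer_flap below 0.08 rad), for 0.2 s.
4. the knob rests in its notch, the red pin flush (all of step 3 and height (world z) of pin_top below 0.1478 m), for 0.3 s.
At the end, for the whole second after the job is handed in: every yellow-lidded jar stands upright (within 0.15 rad) on the carton's floor; the red-lidded jar stands upright on the trivet, its centre within 36 mm of the trivet's; both flaps are within 0.08 rad of flat; the knob is in its notch, the red pin's top below 147.8 mm; all let go (all of step 1 and all of step 4); the robot touches nothing.
It fails at once if the black-lidded jar is moved more than 5 cm or knocked over (distance of black_jar_mid from where it was at the start of the episode above 0.05 m or angle between black_jar_mid's own z axis and vertical above 0.6 rad).
Of jar1, jar2, jar3, jar4 only 2 to 4 are there at a start; the rules pass over those that are not, and their reading is None.
At some moment in a run one of jar1, jar2, jar3, jar4 may be knocked a few centimetres aside while the robot is not near it.
It also fails if it takes over 210 s, if anything falls off the work surface, if the arm or the gripper's body presses on something with over 40 N, if the wrist force passes 120 N, or if a joint passes its speed limit or range.

## Working session

There is one attempt and no reset: what is moved stays moved. The work goes in short steps, Python scripts to look and compute and a tool call to move; the robot and the scene stay as the last step left them, time stands still between calls to the robot, and variables do not carry over. Pictures are saved under pics/ and viewed, at most 14 in all, crops included, and the job is handed in when it is done.

Besides the shell and the picture viewer there is one more tool, called in YAML: its name, and indented under it one key for each argument. arm_command: Moves the arm, as the interface text tells. Shift numbers are shares of 0.25 m and turn numbers shares of 180 degrees, none past 1 either way. Its arguments: {"type":"object","properties":{"rows":{"type":"array","items":{"type":"array"}},"grip":{"type":"number"}},"required":["rows"]}

```bash
ls; mkdir -p pics; cat > h.py <<'E'
import numpy as np,cv2
from scipy.spatial.transform import Rotation as R
from bench import arm
def grab(n,save=None):
    p,d=arm.get_image(n); c=arm.camera_info(n)
    if save: cv2.imwrite('pics/'+save,p)
    return p,d,c
def cloud(d,c):
    v,u=np.mgrid[0:400,0:640]
    P=np.stack([(u-c['cx'])/c['fx']*d,(v-c['cy'])/c['fy']*d,d,np.ones_like(d)],-1)
    return (P@np.array(c['extrinsics']).T)[...,:3]
E
python3 - <<'E'
from h import *
for n in('scene','top'):
    p,d,c=grab(n,n+'0.png'); np.savez(n+'0.npz',p=p,d=d,X=cloud(d,c)); print(n,c['fx'],np.round(c['extrinsics'],2).tolist())
    for q in ['red_jar_mid','black_jar_mid','jar1_mid','trivet_top','tongue_tip','knob_grip','pin_top','carton','inner_flap_edge','outer_flap_edge','inner_flap_hinge','outer_flap_hinge']:
        print(q,[(np.round(s['position']).tolist(),round(s['score'],2),np.round(cloud(d,c)[int(s['position'][1]),int(s['position'][0])]).tolist()) for s in arm.spot_in(n,q)])
s=arm.read_state();print(s)
E
```

```text
pics
scene 484.47162494818554 [[0.55, 0.48, -0.68, 1338.96], [0.83, -0.32, 0.45, -554.35], [-0.01, -0.82, -0.58, 793.36], [0.0, 0.0, 0.0, 1.0]]
red_jar_mid [([345.0, 200.0], 0.86, [1339.0, -554.0, 793.0])]
black_jar_mid [([245.0, 240.0], 0.86, [494.0, -226.0, 68.0])]
jar1_mid [([369.0, 218.0], 0.73, [652.0, 14.0, 131.0])]
trivet_top [([426.0, 178.0], 0.56, [467.0, 381.0, 10.0]), ([211.0, 286.0], 0.34, [582.0, -352.0, 58.0])]
tongue_tip [([369.0, 221.0], 0.7, [653.0, 14.0, 120.0])]
knob_grip [([371.0, 221.0], 0.83, [657.0, 16.0, 121.0])]
pin_top [([283.0, 293.0], 0.37, [685.0, -232.0, 55.0]), ([307.0, 183.0], 0.28, [460.0, -34.0, 138.0])]
carton [([356.0, 216.0], 0.7, [576.0, 38.0, 77.0]), ([211.0, 282.0], 0.64, [585.0, -349.0, 70.0])]
inner_flap_edge [([376.0, 178.0], 0.76, [512.0, 149.0, 118.0])]
outer_flap_edge [([304.0, 183.0], 0.75, [520.0, -75.0, 184.0])]
inner_flap_hinge [([374.0, 177.0], 0.63, [504.0, 145.0, 118.0])]
outer_flap_hinge [([298.0, 176.0], 0.63, [488.0, -74.0, 190.0])]
top 495.98552369167356 [[-0.02, -0.98, 0.18, 270.88], [-1.0, 0.02, 0.01, -11.84], [-0.01, -0.18, 
[... 955 characters left out ...]
'joints': array([ 1.49763424e+00,  3.84684215e-01,  7.87978101e-03,  5.60187507e-06,
       -1.19402235e+00, -2.58625388e-01]), 'joint_vel': array([-0.00011765,  0.00232921, -0.00050442,  0.00138796,  0.00236033,
        0.00060979]), 'joint_efforts': array([-6.46999488e-04, -3.92097044e+01,  1.88617319e+01,  4.19059709e+00,
       -4.05971041e-04,  5.77366102e-07]), 'position': array([203.53828498, 590.89070101, 231.31451598]), 'ee_rot': array([ 9.86271333e-01, -1.65132846e-01,  4.00326810e-06,  1.49204306e-05]), 'contact_force': array([0.13888873, 0.35627428, 0.0699374 ]), 'wrist_torque': array([ 0.02690917,  0.03643255, -0.00884166]), 'grasp_force': 0.0, 'gripper_width': 85.3752591041151}
```

View pics/top0.png

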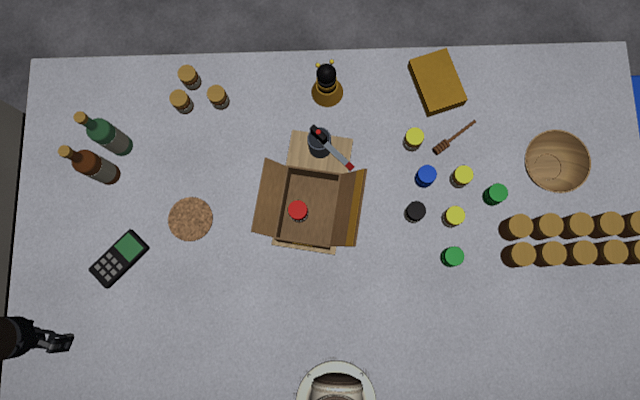

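View pics/scene0.png

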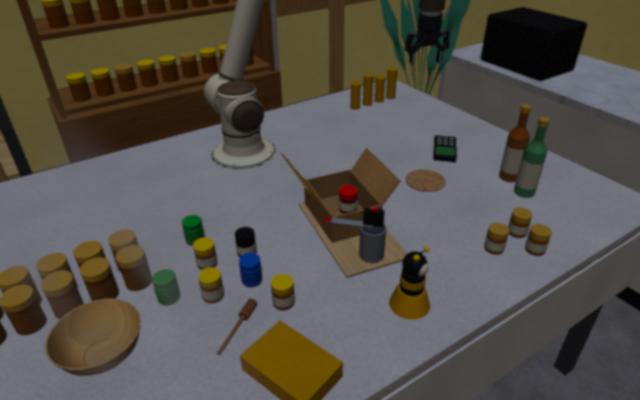

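The top view shows three yellow lids at (414,138), (462,176) and (455,215). The black lid is at (416,211), the blue one at (427,176) and the green ones at (497,194) and (453,257). The red lid is in the carton at (298,210), the trivet is at (190,219), the knob at (319,140) and the red tongue tip at (350,166). Only the three yellow-lidded ones match the description, and I'll confirm them in an enlarged crop.

```bash
python3 - <<'E'
from h import *
z=np.load('top0.npz');p=z['p'];X=z['X'];d=z['d'];hsv=cv2.cvtColor(p,cv2.COLOR_BGR2HSV)
H,S,V=[hsv[...,i].astype(int) for i in range(3)]
def blob(u,v,zlo,zhi,r=18):
    m=np.zeros((400,640),bool);m[v-r:v+r,u-r:u+r]=1
    m&=(d>0)&(X[...,2]>zlo)&(X[...,2]<zhi);P=X[m]
    vv,uu=np.nonzero(m)
    (cx,cy),rr=cv2.minEnclosingCircle(P[:,:2].astype(np.float32))
    print((u,v),hsv[v,u],len(P),'mean',P.mean(0).round(1),'circ',round(cx),round(cy),round(rr),'px',uu.mean().round(1),vv.mean().round(1))
for u,v in[(414,138),(462,176),(455,215),(416,211),(427,176),(497,194),(453,257)]: blob(u,v,58,78,14)
blob(298,210,70,95,14)
blob(190,219,2,12,30)
blob(319,140,136,165,16)
blob(335,152,98,112,26)
# red pixels
m=((H<8)|(H>172))&(S>150)&(V>90);n,l,st,ce=cv2.connectedComponentsWithStats(m.astype(np.uint8))
for i in range(1,n): 
    if st[i,4]>5: print('red',ce[i].round(1),st[i,4],np.median(X[(l==i)&(d>0)],0).round(1))
# walls: points z 83..98 in carton
m=(X[...,2]>80)&(X[...,2]<97)&(d>0);m[:150]=0;m[260:]=0;m[:,:245]=0;m[:,375:]=0
np.save('wall.npy',X[m]); print(m.sum())
big=cv2.resize(p[110:275,240:520],None,fx=2.85,fy=2.85,interpolation=cv2.INTER_CUBIC);cv2.imwrite('pics/crop1.png',big)
E
```

```text
(414, 138) [ 31 148 181] 275 mean [ 664.5 -220.4   66.6] circ 665 -221 25 px 414.0 135.6
(462, 176) [ 31 148 181] 283 mean [ 559.2 -340.5   66.5] circ 560 -342 25 px 463.0 173.7
(455, 215) [ 31 147 181] 301 mean [ 454.1 -311.6   66.7] circ 454 -312 25 px 454.6 214.4
(416, 211) [ 0 12 44] 291 mean [ 468.7 -214.    66.7] circ 469 -214 25 px 415.6 209.7
(427, 176) [111 182 172] 286 mean [ 563.1 -246.8   66.6] circ 564 -247 26 px 426.4 173.2
(497, 194) [ 65 141 141] 297 mean [ 509.6 -424.6   66.3] circ 510 -425 25 px 497.4 191.9
(453, 257) [ 65 136 146] 311 mean [ 351.6 -302.    66.5] circ 351 -303 25 px 453.5 255.2
(298, 210) [  0 182 171] 290 mean [475.7  86.1  80.8] circ 476 86 25 px 297.0 209.0
(190, 219) [ 15 106 111] 2205 mean [470.  379.1   6. ] circ 471 382 112 px 189.6 218.5
(319, 140) [150   9  30] 134 mean [655.1  28.4 146.2] circ 655 30 25 px 317.6 131.9
(335, 152) [106  30 126] 455 mean [623.1  -0.7 103.9] circ 613 4 73 px 330.1 149.1
red [317.9 131.2] 21 [656.1  27.3 149.4]
red [349.4 165.8] 37 [577.8 -47.4 105.2]
red [297.2 209.2] 294 [475.5  85.9  80.8]
1019
```

View pics/crop1.png

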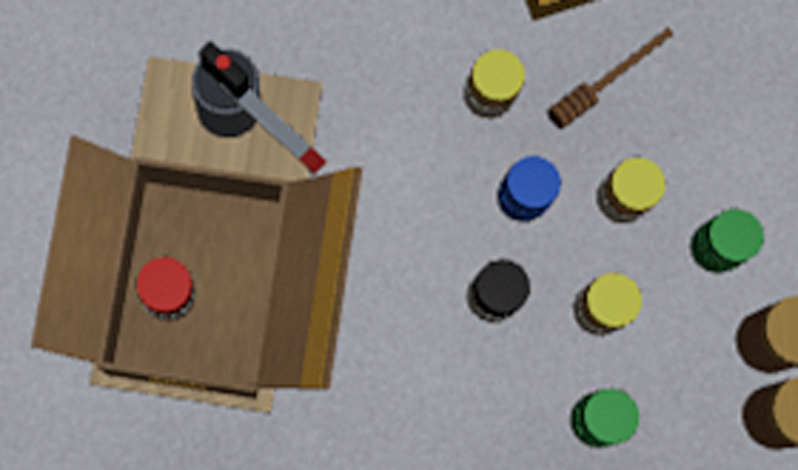

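The crop confirms three yellow-lidded jars, and the black, blue and green ones are distinct from them. Now the carton pose.

```bash
python3 - <<'E'
from h import *
from scipy.optimize import minimize
z=np.load('top0.npz');X=z['X'];d=z['d']
m=np.zeros((400,640),bool);m[150:260,245:375]=1;m&=d>0
P=X[m]
A=P[(abs(P[:,2]-88)<2.0)]          # wall tops (x end walls and +y wall)
K=np.array([656,28.3])
# carton centre = K-175*ex
def f(a):
    ex=np.array([np.cos(a),np.sin(a)]);ey=np.array([-ex[1],ex[0]]);C=K-175*ex
    q=A[:,:2]-C;x=q@ex;y=q@ey
    d1=np.minimum(abs(abs(x)-92.5),30)
    ok=(abs(y)<65)
    return d1[ok].mean()
for a in np.arange(-.3,.31,.02): print(round(a,2),round(f(a),1),end=' | ')
B=P[(abs(P[:,2]-14)<3)];r=cv2.minAreaRect(B[:,:2].astype(np.float32));print('\nfloor',len(B),r)
E2=X[m&(X[...,2]>96)]
# flap planes
for s,name in((1,'inner'),(-1,'outer')):
    Q=P[(P[:,2]>100)&((P[:,1]-40)*s>0)]
    c=Q.mean(0);u,sv,vt=np.linalg.svd(Q-c);n=vt[2]*np.sign(vt[2][2] or 1)
    print(name,len(Q),c.round(1),n.round(3),'std',(sv[2]/len(Q)**.5).round(2),'maxz',np.percentile(Q[:,2],98))
# board edges
Bd=X[(X[...,2]>3)&(X[...,2]<12)&(d>0)];Bd=Bd[(Bd[:,0]>350)&(Bd[:,0]<760)&(abs(Bd[:,1]-50)<140)]
print('board',len(Bd),cv2.minAreaRect(Bd[:,:2].astype(np.float32)))
E
```

```text
-0.3 15.8 | -0.28 15.4 | -0.26 15.0 | -0.24 14.4 | -0.22 13.3 | -0.2 9.3 | -0.18 3.2 | -0.16 3.5 | -0.14 4.0 | -0.12 4.4 | -0.1 4.9 | -0.08 5.4 | -0.06 5.8 | -0.04 6.0 | -0.02 6.5 | 0.0 6.9 | 0.02 7.0 | 0.04 7.4 | 0.06 7.7 | 0.08 7.9 | 0.1 8.0 | 0.12 8.3 | 0.14 8.5 | 0.16 8.8 | 0.18 9.1 | 0.2 9.5 | 0.22 9.7 | 0.24 10.2 | 0.26 10.3 | 0.28 11.2 | 0.3 12.1 | 
floor 2544 ((520.531005859375, 53.07120895385742), (169.3673858642578, 283.9350891113281), 79.70960998535156)
inner 1460 [501.  156.6 126.2] [-0.14  -0.778  0.613] std 1.77 maxz 149.92736661102097
outer 2021 [475.7 -40.8 145.4] [0.135 0.826 0.548] std 4.64 maxz 188.729413070853
board 2672 ((554.8164672851562, 49.44490051269531), (409.63409423828125, 279.3912048339844), 0.12065242975950241)
```

```bash
cat >> h.py <<'E'
A=-0.172; EX=np.array([np.cos(A),np.sin(A)]); EY=np.array([-EX[1],EX[0]]); C=np.array([656,28.3])-175*EX
def car(x,y): return C+x*EX+y*EY
def tocar(p): q=np.asarray(p)[:2]-C; return np.array([q@EX,q@EY])
CY=np.degrees(A)+90; CX=np.degrees(A)
def plan(targets,start=None):
    """targets: (x,y,z,closing angle deg, label); tool straight down"""
    if start is None:
        s=arm.read_state(); p=np.array(s['position']); r=R.from_quat(s['ee_rot'])
    else: p,r=start
    for x,y,z,a,l in targets:
        t=np.array([x,y,z],float)
        yy=r.as_matrix()[:,1]; cur=np.degrees(np.arctan2(-yy[1],-yy[0]))
        a=np.radians(a)  # tool y = -(cos a, sin a)
        Y=-np.array([np.cos(a),np.sin(a),0]);Z=np.array([0,0,-1.]);rt=R.from_matrix(np.stack([np.cross(Y,Z),Y,Z],1))
        k=max(1,int(np.ceil(max(np.linalg.norm(t-p)/245,(r.inv()*rt).magnitude()/np.radians(42)))))
        for i in range(k):
            f=1/(k-i); p2=p+(t-p)*f; r2=r*R.from_rotvec((r.inv()*rt).as_rotvec()*f)
            sh=r.inv().apply(p2-p)/250; w=(r.inv()*r2).as_rotvec()/np.pi
            n=int(np.ceil(max(np.linalg.norm(p2-p)/50,np.degrees((r.inv()*r2).magnitude())/8.59)-1e-6))
            print(l,i,'rows',n,(sh.round(3)+0.).tolist(),(w.round(4)+0.).tolist())
            p,r=p2,r2
E
python3 - <<'E'
from h import *
print(C,tocar([476,86]))
plan([(476,86,231,CX,'over'),(476,86,110,CX,'dn'),(476,86,40,CX,'dn2')])
E
```

```text
[483.58222453  58.25180631] [-12.21953605  26.04103148]
over 0 rows 4 [0.563, 0.518, 0.0] [0.0, 0.0, 0.1497]
over 1 rows 4 [0.736, 0.207, 0.0] [0.0, 0.0, 0.1497]
over 2 rows 4 [0.75, -0.149, 0.0] [0.0, 0.0, 0.1497]
dn 0 rows 3 [0.0, 0.0, 0.484] [0.0, 0.0, 0.0]
dn2 0 rows 2 [0.0, 0.0, 0.28] [0.0, 0.0, 0.0]
```

arm_command:
  rows:
    - [[0.563,0.518,0],[0,0,0.1497]]
    - [[0.563,0.518,0],[0,0,0.1497]]
    - [[0.563,0.518,0],[0,0,0.1497]]
    - [[0.563,0.518,0],[0,0,0.1497]]
    - [[0.563,0.518,0],[0,0,0.1497]]
  grip: 1

```text
clock: 1.8
position: [295.7, 418.6, 231.9]
ee_rot: [0.92, -0.392, -0.0, 0.0]
contact_force: [-0.6, -0.5, -0.1]
gripper_width: 85.5
grasp_force: 0.0
```

arm_command:
  rows:
    - [[0.736,0.207,0],[0,0,0.1497]]
    - [[0.736,0.207,0],[0,0,0.1497]]
    - [[0.736,0.207,0],[0,0,0.1497]]
    - [[0.736,0.207,0],[0,0,0.1497]]
    - [[0.736,0.207,0],[0,0,0.1497]]

```text
clock: 2.3
position: [386.3, 251.3, 231.6]
ee_rot: [0.803, -0.596, 0.0, 0.0]
contact_force: [0.4, 0.4, -0.9]
gripper_width: 85.1
grasp_force: 0.0
```

arm_command:
  rows:
    - [[0.75,-0.149,0],[0,0,0.1497]]
    - [[0.75,-0.149,0],[0,0,0.1497]]
    - [[0.75,-0.149,0],[0,0,0.1497]]
    - [[0.75,-0.149,0],[0,0,0.1497]]
    - [[0.75,-0.149,0],[0,0,0.1497]]

```text
clock: 2.8
position: [477.6, 83.7, 231.2]
ee_rot: [-0.642, 0.767, -0.0, -0.0]
contact_force: [-0.3, 1.0, -0.6]
gripper_width: 85.5
grasp_force: 0.0
```

```bash
python3 - <<'E'
from h import *
plan([(476,86,110,CX,'dn'),(476,86,40,CX,'dn2')])
grab('wrist','w1.png')
E
```

```text
dn 0 rows 3 [-0.008, 0.008, 0.485] [-0.0001, -0.0002, -0.0016]
dn2 0 rows 2 [0.0, 0.0, 0.28] [0.0, 0.0, 0.0]
```

View pics/w1.png

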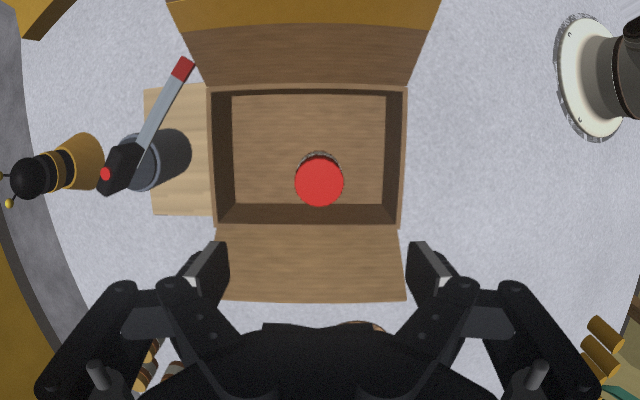

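The wrist view shows the carton squared up with the tool and the red lid at (319,180), centred between the fingers. I'll descend and grip it.

arm_command:
  rows:
    - [[-0.008,0.008,0.2],[0,0,0]]
    - [[-0.008,0.008,0.4],[0,0,0]]
    - [[-0.008,0.008,0.58],[0,0,0]]
    - [[-0.008,0.008,0.7],[0,0,0]]
    - [[-0.008,0.008,0.765],[0,0,0]]

```text
clock: 3.35
position: [472.5, 89.5, 37.4]
ee_rot: [-0.645, 0.764, 0.001, -0.002]
contact_force: [0.4, -0.6, -0.3]
gripper_width: 85.3
grasp_force: 0.0
```

arm_command:
  rows:
    - [[0,0,0],[0,0,0]]
    - [[0,0,0],[0,0,0]]
    - [[0,0,0],[0,0,0]]
    - [[0,0,0],[0,0,0]]
    - [[0,0,0],[0,0,0]]
  grip: 0.3

```text
clock: 3.85
position: [475.6, 89.6, 41.7]
ee_rot: [-0.644, 0.765, -0.0, 0.002]
contact_force: [-0.7, 3.4, 6.7]
gripper_width: 48.9
grasp_force: 62.4
```

```bash
python3 - <<'E'
from h import *
s=arm.read_state();p=s['position']
plan([(p[0],p[1],250,CX,'up'),(470,379,250,CX,'over'),(470,379,34,CX,'dn')])
E
```

```text
up 0 rows 5 [-0.003, -0.003, -0.833] [-0.0011, 0.001, 0.0002]
over 0 rows 3 [-0.568, 0.11, 0.0] [0.0, 0.0, 0.0]
over 1 rows 3 [-0.568, 0.11, 0.0] [0.0, 0.0, 0.0]
dn 0 rows 5 [0.0, 0.0, 0.864] [0.0, 0.0, 0.0]
```

arm_command:
  rows:
    - [[0,0,-0.2],[0,0,0]]
    - [[0,0,-0.4],[0,0,0]]
    - [[0,0,-0.6],[0,0,0]]
    - [[0,0,-0.8],[0,0,0]]
    - [[-0.1,0.02,-0.84],[0,0,0]]

```text
clock: 4.35
position: [475.6, 113.2, 256.7]
ee_rot: [-0.643, 0.766, -0.002, 0.006]
contact_force: [0.8, 0.7, -2.3]
gripper_width: 49.1
grasp_force: 63.2
```

arm_command:
  rows:
    - [[-0.17,0.033,0],[0,0,0]]
    - [[-0.34,0.066,0],[0,0,0]]
    - [[-0.51,0.1,0],[0,0,0]]
    - [[-0.68,0.132,0],[0,0,0]]
    - [[-0.85,0.165,0],[0,0,0]]

```text
clock: 4.85
position: [468.3, 331.2, 249.6]
ee_rot: [-0.644, 0.765, 0.0, -0.001]
contact_force: [0.3, -0.3, -2.0]
gripper_width: 48.9
grasp_force: 63.2
```

arm_command:
  rows:
    - [[-0.17,0.03,0],[0,0,0]]
    - [[-0.18,0.035,0],[0,0,0]]
    - [[-0.18,0.035,0],[0,0,0]]
    - [[-0.18,0.035,0],[0,0,0]]
    - [[-0.18,0.035,0],[0,0,0]]

```text
clock: 5.35
position: [468.4, 374.7, 250.2]
ee_rot: [-0.643, 0.766, 0.0, -0.0]
contact_force: [-0.0, 0.8, -2.5]
gripper_width: 48.6
grasp_force: 63.2
```

```bash
python3 - <<'E'
from h import *
s=arm.read_state();print(s['position'],s['gripper_width'])
plan([(470,379,34,CX,'dn')])
E
```

```text
[468.36873371 374.74673878 250.19390409] 48.595256068393226
dn 0 rows 5 [-0.018, -0.004, 0.865] [0.0001, -0.0001, -0.0004]
```

arm_command:
  rows:
    - [[-0.018,-0.004,0.2],[0,0,0]]
    - [[-0.018,-0.004,0.4],[0,0,0]]
    - [[-0.018,-0.004,0.6],[0,0,0]]
    - [[-0.018,-0.004,0.75],[0,0,0]]
    - [[-0.018,-0.004,0.82],[0,0,0]]

```text
clock: 5.85
position: [468.7, 377.2, 41.4]
ee_rot: [-0.643, 0.766, -0.001, -0.003]
contact_force: [0.3, -0.1, -1.3]
gripper_width: 48.7
grasp_force: 63.3
```

arm_command:
  rows:
    - [[0,0,0.02],[0,0,0]]
    - [[0,0,0.035],[0,0,0]]
    - [[0,0,0.045],[0,0,0]]
    - [[0,0,0.045],[0,0,0]]
    - [[0,0,0.045],[0,0,0]]

```text
clock: 6.35
position: [470.6, 380.9, 35.1]
ee_rot: [-0.644, 0.765, 0.0, 0.001]
contact_force: [0.5, 0.5, -1.6]
gripper_width: 48.6
grasp_force: 63.3
```

arm_command:
  rows:
    - [[0,0,0],[0,0,0]]
    - [[0,0,0],[0,0,0]]
    - [[0,0,0],[0,0,0]]
    - [[0,0,0],[0,0,0]]
    - [[0,0,0],[0,0,0]]
  grip: 1

```text
clock: 6.85
position: [470.2, 380.5, 33.9]
ee_rot: [-0.644, 0.765, 0.0, 0.0]
contact_force: [-0.6, -0.2, -0.3]
gripper_width: 85.4
grasp_force: 0.0
```

arm_command:
  rows:
    - [[0,0,-0.1],[0,0,0]]
    - [[0,0,-0.25],[0,0,0]]
    - [[0,0,-0.45],[0,0,0]]
    - [[0,0,-0.65],[0,0,0]]
    - [[0,0,-0.85],[0,0,0]]

```text
clock: 7.35
position: [469.9, 380.1, 248.4]
ee_rot: [-0.644, 0.765, -0.0, -0.0]
contact_force: [-0.3, 0.7, -0.9]
gripper_width: 85.5
grasp_force: 0.0
```

```bash
cat >> h.py <<'E'
def lids():
    """list lid-coloured tops in the top image, with world x,y,z"""
    p,d,c=grab('top');X=cloud(d,c);hsv=cv2.cvtColor(p,cv2.COLOR_BGR2HSV)
    for n,lo,hi in(('yellow',(26,110,100),(36,255,255)),('red',(0,150,90),(8,255,255)),('black',(0,0,0),(180,60,65))):
        m=cv2.inRange(hsv,lo,hi);k,l,st,ce=cv2.connectedComponentsWithStats(m)
        for i in range(1,k):
            q=X[(l==i)&(d>0)]
            if st[i,4]>100 and len(q) and 55<np.median(q[:,2])<95 and q[:,1].max()<450:
                print(n,ce[i].round(),st[i,4],np.mean(q,0).round(1),'carton',tocar(np.mean(q,0)).round(1))
E
python3 - <<'E'
from h import *
lids()
S=arm.read_state();p=S['position']
start=(np.array([471.4,379,246.]),R.from_quat(S['ee_rot']))
print(p,S['joints'][[0,5]])
plan([(454,150,260,CX+45,'a'),(454,-100,260,CY,'b'),(454,-312,200,CY,'c'),(454,-312,26,CY,'d')])
E
```

```text
yellow [414. 136.] 251 [ 663.6 -221.7   66.4] carton [ 225.3 -245. ]
yellow [464. 174.] 265 [ 558.2 -341.9   66.2] carton [ 142.  -381.4]
yellow [455. 215.] 279 [ 453.1 -312.8   66.1] carton [  33.4 -370.8]
red [183. 216.] 288 [467.5 376.3  72.6] carton [-70.3 310.6]
black [415. 211.] 315 [ 465.2 -212.8   61.8] carton [  28.3 -270.2]
[473.67879834 382.82191108 259.0732147 ] [ 0.94769515 -1.11959104]
a 0 rows 3 [0.466, -0.04, -0.008] [-0.0027, 0.0013, -0.1247]
a 1 rows 3 [0.446, 0.141, -0.005] [-0.0027, 0.0013, -0.1247]
b 0 rows 3 [0.409, 0.288, 0.0] [0.0, 0.0, -0.125]
b 1 rows 3 [0.268, 0.422, 0.0] [0.0, 0.0, -0.125]
c 0 rows 5 [0.145, 0.835, 0.24] [0.0, 0.0, 0.0]
d 0 rows 4 [0.0, 0.0, 0.696] [0.0, 0.0, 0.0]
```

arm_command:
  rows:
    - [[0.466,-0.04,0],[0,0,-0.1247]]
    - [[0.466,-0.04,0],[0,0,-0.1247]]
    - [[0.466,-0.04,0],[0,0,-0.1247]]
    - [[0.466,-0.04,0],[0,0,-0.1247]]

```text
clock: 7.8
position: [459.6, 261.6, 246.8]
ee_rot: [0.78, -0.626, -0.0, -0.0]
contact_force: [0.5, 0.3, 0.1]
gripper_width: 85.5
grasp_force: 0.0
```

arm_command:
  rows:
    - [[0.446,0.141,0],[0,0,-0.1247]]
    - [[0.446,0.141,0],[0,0,-0.1247]]
    - [[0.446,0.141,0],[0,0,-0.1247]]
    - [[0.446,0.141,0],[0,0,-0.1247]]

```text
clock: 8.2
position: [449.8, 146.2, 246.4]
ee_rot: [0.887, -0.463, 0.0, -0.0]
contact_force: [-0.1, -0.6, 0.9]
gripper_width: 85.2
grasp_force: 0.0
```

arm_command:
  rows:
    - [[0.409,0.288,0],[0,0,-0.125]]
    - [[0.409,0.288,0],[0,0,-0.125]]
    - [[0.409,0.288,0],[0,0,-0.125]]
    - [[0.409,0.288,0],[0,0,-0.125]]

```text
clock: 8.6
position: [450.1, 20.8, 246.2]
ee_rot: [0.96, -0.281, -0.0, 0.0]
contact_force: [-0.1, 1.0, 0.4]
gripper_width: 85.2
grasp_force: 0.0
```

arm_command:
  rows:
    - [[0.268,0.422,0],[0,0,-0.125]]
    - [[0.268,0.422,0],[0,0,-0.125]]
    - [[0.268,0.422,0],[0,0,-0.125]]
    - [[0.268,0.422,0],[0,0,-0.125]]
    - [[0.268,0.422,0],[0,0,-0.125]]

```text
clock: 9.1
position: [450.6, -102.3, 246.0]
ee_rot: [0.996, -0.089, -0.0, -0.0]
contact_force: [-0.9, 0.4, 0.5]
gripper_width: 85.2
grasp_force: 0.0
```

arm_command:
  rows:
    - [[0.145,0.82,0.2],[0,0,0]]
    - [[0.145,0.82,0.2],[0,0,0]]
    - [[0.145,0.82,0.2],[0,0,0]]
    - [[0.145,0.82,0.2],[0,0,0]]
    - [[0.145,0.82,0.2],[0,0,0]]

```text
clock: 9.6
position: [450.6, -312.4, 194.3]
ee_rot: [0.996, -0.089, -0.001, -0.0]
contact_force: [-0.7, 0.8, 0.2]
gripper_width: 85.5
grasp_force: 0.0
```

arm_command:
  rows:
    - [[0,0,0],[0,0,0]]
    - [[0,0,0],[0,0,0]]
    - [[0,0,0],[0,0,0]]

```text
clock: 9.9
position: [450.8, -309.2, 196.9]
ee_rot: [0.996, -0.086, 0.001, 0.0]
contact_force: [0.3, 0.2, 0.8]
gripper_width: 85.5
grasp_force: 0.0
```

```bash
python3 - <<'E'
from h import *
S=arm.read_state();print(S['position'],S['joints'])
plan([(453.5,-312.2,26,CY,'d')])
E
```

```text
[ 450.83183855 -309.1711353   196.91111106] [-3.04538711e-01  2.79862645e-01 -2.38242300e-01 -1.49346957e-04
 -1.05160521e+00  1.70359932e+00]
d 0 rows 4 [0.012, 0.01, 0.684] [0.0, -0.0003, 0.0001]
```

arm_command:
  rows:
    - [[0.012,0.01,0.2],[0,0,0]]
    - [[0.012,0.01,0.4],[0,0,0]]
    - [[0.012,0.01,0.55],[0,0,0]]
    - [[0.012,0.01,0.65],[0,0,0]]
    - [[0.012,0.01,0.684],[0,0,0]]

```text
clock: 10.4
position: [451.5, -311.8, 23.3]
ee_rot: [0.996, -0.086, -0.002, -0.001]
contact_force: [0.1, 0.6, -0.1]
gripper_width: 85.7
grasp_force: 0.0
```

arm_command:
  rows:
    - [[0,0,0],[0,0,0]]
    - [[0,0,0],[0,0,0]]
    - [[0,0,0],[0,0,0]]
    - [[0,0,0],[0,0,0]]
    - [[0,0,0],[0,0,0]]
  grip: 0.3

```text
clock: 10.9
position: [454.3, -314.2, 27.7]
ee_rot: [0.996, -0.086, 0.002, 0.001]
contact_force: [-0.0, 1.8, 6.5]
gripper_width: 49.0
grasp_force: 62.2
```

```bash
python3 - <<'E'
from h import *
p=arm.read_state()['position'];print(p)
t=car(-55,0)
plan([(p[0],p[1],256,CY,'up'),(t[0],t[1],256,CY,'over'),(t[0],t[1],41+p[2]-26,CY,'dn')])
E
```

```text
[ 454.30287983 -314.23999423   27.66398887]
up 0 rows 5 [0.005, 0.001, -0.913] [0.0003, -0.0016, -0.0003]
over 0 rows 4 [-0.18, -0.744, 0.0] [0.0, 0.0, 0.0]
over 1 rows 4 [-0.18, -0.744, 0.0] [0.0, 0.0, 0.0]
dn 0 rows 5 [0.0, 0.0, 0.853] [0.0, 0.0, 0.0]
```

arm_command:
  rows:
    - [[0,0,-0.18],[0,0,0]]
    - [[0,0,-0.36],[0,0,0]]
    - [[0,0,-0.55],[0,0,0]]
    - [[0,0,-0.73],[0,0,0]]
    - [[0,0,-0.91],[0,0,0]]

```text
clock: 11.4
position: [451.6, -313.4, 255.2]
ee_rot: [0.996, -0.087, 0.0, -0.0]
contact_force: [0.6, -1.1, -1.8]
gripper_width: 48.7
grasp_force: 62.7
```

arm_command:
  rows:
    - [[-0.045,-0.186,0],[0,0,0]]
    - [[-0.09,-0.372,0],[0,0,0]]
    - [[-0.135,-0.558,0],[0,0,0]]
    - [[-0.18,-0.744,0],[0,0,0]]
    - [[-0.225,-0.93,0],[0,0,0]]

```text
clock: 11.9
position: [436.2, -73.4, 253.1]
ee_rot: [0.996, -0.087, 0.0, -0.0]
contact_force: [1.1, 0.3, -1.3]
gripper_width: 48.9
grasp_force: 62.8
```

arm_command:
  rows:
    - [[-0.045,-0.186,0],[0,0,0]]
    - [[-0.09,-0.372,0],[0,0,0]]
    - [[-0.135,-0.558,0],[0,0,0]]
    - [[-0.135,-0.558,0],[0,0,0]]
    - [[-0.135,-0.558,0],[0,0,0]]

```text
clock: 12.4
position: [427.4, 69.0, 252.9]
ee_rot: [0.996, -0.085, -0.0, -0.0]
contact_force: [-0.4, -0.1, -0.4]
gripper_width: 48.7
grasp_force: 63.0
```

arm_command:
  rows:
    - [[0,0,0],[0,0,0]]
    - [[0,0,0],[0,0,0]]
    - [[0,0,0],[0,0,0]]

```text
clock: 12.7
position: [428.1, 67.0, 252.8]
ee_rot: [0.996, -0.088, -0.0, 0.0]
contact_force: [0.4, -0.3, -2.0]
gripper_width: 49.0
grasp_force: 63.0
```

```bash
python3 - <<'E'
from h import *
p=arm.read_state()['position'];print(p,tocar(p))
t=car(-55,0)
plan([(t[0],t[1],42.7,CY,'dn')])
p,d,c=grab('top','t2.png');X=cloud(d,c)
lids()
E
```

```text
[428.14491791  67.00415481 252.79777445] [-56.1172899   -0.86506864]
dn 0 rows 5 [0.005, -0.004, 0.84] [0.0, 0.0, -0.0014]
yellow [414. 136.] 251 [ 663.5 -221.5   66.8] carton [ 225.1 -244.9]
yellow [464. 174.] 265 [ 558.3 -341.9   66.1] carton [ 142.1 -381.5]
red [182. 214.] 207 [471.  376.2  82.8] carton [-66.8 311.1]
black [319. 152.] 135 [629.5  29.5  54.4] carton [148.7  -3.3]
black [415. 211.] 312 [ 465.4 -212.7   61.8] carton [  28.5 -270.1]
```

arm_command:
  rows:
    - [[0.005,-0.004,0.2],[0,0,0]]
    - [[0.005,-0.004,0.4],[0,0,0]]
    - [[0.005,-0.004,0.6],[0,0,0]]
    - [[0.005,-0.004,0.75],[0,0,0]]
    - [[0.005,-0.004,0.81],[0,0,0]]

```text
clock: 13.3
position: [427.4, 67.3, 47.0]
ee_rot: [0.996, -0.088, -0.003, 0.002]
contact_force: [-0.5, 0.2, -0.6]
gripper_width: 48.6
grasp_force: 63.0
```

arm_command:
  rows:
    - [[0,0,0.015],[0,0,0]]
    - [[0,0,0.03],[0,0,0]]
    - [[0,0,0.03],[0,0,0]]
    - [[0,0,0.03],[0,0,0]]

```text
clock: 13.7
position: [430.4, 69.3, 43.9]
ee_rot: [0.996, -0.087, 0.001, -0.001]
contact_force: [-0.7, -0.3, -1.2]
gripper_width: 48.5
grasp_force: 63.0
```

arm_command:
  rows:
    - [[0,0,0],[0,0,0]]
    - [[0,0,0],[0,0,0]]
    - [[0,0,0],[0,0,0]]
    - [[0,0,0],[0,0,0]]
    - [[0,0,0],[0,0,0]]
  grip: 0.85

```text
clock: 14.2
position: [429.6, 69.0, 42.9]
ee_rot: [0.996, -0.087, 0.0, -0.0]
contact_force: [0.2, 0.0, 0.6]
gripper_width: 72.9
grasp_force: 0.0
```

arm_command:
  rows:
    - [[0,0,-0.1],[0,0,0]]
    - [[0,0,-0.25],[0,0,0]]
    - [[0,0,-0.45],[0,0,0]]
    - [[0,0,-0.65],[0,0,0]]
    - [[0,0,-0.84],[0,0,0]]

```text
clock: 14.7
position: [429.1, 68.8, 255.2]
ee_rot: [0.996, -0.087, 0.0, -0.0]
contact_force: [2.1, 0.3, -0.1]
gripper_width: 72.8
grasp_force: 0.0
```

```bash
python3 - <<'E'
from h import *
S=arm.read_state();p=S['position'];print(p)
t=car(-55,0)
plan([(559,-342,254,CY,'over'),(559,-342,26,CY,'dn')],start=(np.array([t[0],t[1],254]),R.from_quat(S['ee_rot'])))
E
```

```text
[429.13964506  68.75425103 255.22790732]
over 0 rows 5 [0.397, 0.762, 0.0] [-0.0001, -0.0001, -0.0003]
over 1 rows 5 [0.396, 0.763, 0.0] [-0.0001, -0.0001, -0.0003]
dn 0 rows 5 [0.0, 0.0, 0.912] [0.0, 0.0, 0.0]
```

arm_command:
  rows:
    - [[0.397,0.763,0],[0,0,0]]
    - [[0.397,0.763,0],[0,0,0]]
    - [[0.397,0.763,0],[0,0,0]]
    - [[0.397,0.763,0],[0,0,0]]
    - [[0.397,0.763,0],[0,0,0]]
  grip: 1

```text
clock: 15.2
position: [494.8, -139.6, 252.2]
ee_rot: [0.996, -0.089, -0.0, 0.0]
contact_force: [-0.1, -0.3, 0.2]
gripper_width: 85.1
grasp_force: 0.0
```

arm_command:
  rows:
    - [[0.396,0.763,0],[0,0,0]]
    - [[0.396,0.763,0],[0,0,0]]
    - [[0.396,0.763,0],[0,0,0]]
    - [[0.396,0.763,0],[0,0,0]]
    - [[0.396,0.763,0],[0,0,0]]

```text
clock: 15.7
position: [559.1, -345.1, 250.9]
ee_rot: [0.996, -0.089, -0.001, 0.0]
contact_force: [-0.9, -0.2, -1.4]
gripper_width: 85.2
grasp_force: 0.0
```

arm_command:
  rows:
    - [[0,0,0],[0,0,0]]
    - [[0,0,0],[0,0,0]]
    - [[0,0,0],[0,0,0]]
    - [[0,0,0],[0,0,0]]

```text
clock: 16.1
position: [558.8, -339.9, 253.4]
ee_rot: [0.996, -0.086, 0.0, 0.0]
contact_force: [-0.3, 0.7, -0.7]
gripper_width: 85.4
grasp_force: 0.0
```

```bash
python3 - <<'E'
from h import *
S=arm.read_state();p=S['position'];print(p)
plan([(559,-342,26,CY,'dn')])
lids()
E
```

```text
[ 558.82918956 -339.85291984  253.4356847 ]
dn 0 rows 5 [0.002, 0.008, 0.91] [0.0, -0.0002, -0.0001]
yellow [464. 174.] 265 [ 558.3 -341.9   66.1] carton [ 142.1 -381.5]
yellow [303. 227.] 298 [428.9  70.9  80.4] carton [-56.    3.1]
red [183. 216.] 287 [467.7 376.2  72.8] carton [-70.1 310.6]
```

arm_command:
  rows:
    - [[0.002,0.004,0.2],[0,0,0]]
    - [[0.002,0.004,0.4],[0,0,0]]
    - [[0.002,0.004,0.6],[0,0,0]]
    - [[0.002,0.004,0.78],[0,0,0]]
    - [[0.002,0.004,0.87],[0,0,0]]

```text
clock: 16.65
position: [556.7, -340.3, 31.2]
ee_rot: [0.996, -0.087, -0.003, -0.001]
contact_force: [-0.3, 0.5, -0.4]
gripper_width: 85.3
grasp_force: 0.0
```

arm_command:
  rows:
    - [[0,0,0.04],[0,0,0]]
    - [[0,0,0.04],[0,0,0]]
    - [[0,0,0.04],[0,0,0]]

```text
clock: 16.95
position: [560.5, -342.4, 27.2]
ee_rot: [0.996, -0.086, 0.002, 0.001]
contact_force: [0.2, 0.4, 1.1]
gripper_width: 85.6
grasp_force: 0.0
```

arm_command:
  rows:
    - [[0,0,0],[0,0,0]]
    - [[0,0,0],[0,0,0]]
    - [[0,0,0],[0,0,0]]
    - [[0,0,0],[0,0,0]]
    - [[0,0,0],[0,0,0]]
  grip: 0.3

```text
clock: 17.45
position: [560.3, -342.7, 27.2]
ee_rot: [0.996, -0.087, 0.002, 0.001]
contact_force: [0.1, -0.5, 5.6]
gripper_width: 48.7
grasp_force: 62.2
```

```bash
python3 - <<'E'
from h import *
p=arm.read_state()['position'];print(p)
t=car(0,0)
plan([(p[0],p[1],256,CY,'up'),(t[0],t[1],256,CY,'over'),(t[0],t[1],p[2]+15,CY,'dn')])
E
```

```text
[ 560.26062061 -342.6966276    27.24694672]
up 0 rows 5 [0.003, 0.001, -0.915] [0.0003, -0.001, -0.0004]
over 0 rows 5 [-0.288, -0.764, 0.0] [0.0, 0.0, 0.0]
over 1 rows 5 [-0.288, -0.764, 0.0] [0.0, 0.0, 0.0]
dn 0 rows 5 [0.0, 0.0, 0.855] [0.0, 0.0, 0.0]
```

arm_command:
  rows:
    - [[0,0,-0.18],[0,0,0]]
    - [[0,0,-0.36],[0,0,0]]
    - [[0,0,-0.55],[0,0,0]]
    - [[0,0,-0.73],[0,0,0]]
    - [[0,0,-0.91],[0,0,0]]

```text
clock: 17.95
position: [558.5, -341.7, 254.3]
ee_rot: [0.996, -0.087, -0.0, -0.0]
contact_force: [0.8, 0.0, -1.3]
gripper_width: 48.8
grasp_force: 62.6
```

arm_command:
  rows:
    - [[-0.058,-0.153,0],[0,0,0]]
    - [[-0.115,-0.306,0],[0,0,0]]
    - [[-0.173,-0.458,0],[0,0,0]]
    - [[-0.23,-0.611,0],[0,0,0]]
    - [[-0.288,-0.764,0],[0,0,0]]

```text
clock: 18.45
position: [520.1, -140.0, 252.3]
ee_rot: [0.996, -0.087, -0.0, -0.0]
contact_force: [1.3, 0.6, -1.8]
gripper_width: 48.7
grasp_force: 62.6
```

arm_command:
  rows:
    - [[-0.058,-0.153,0],[0,0,0]]
    - [[-0.115,-0.306,0],[0,0,0]]
    - [[-0.173,-0.458,0],[0,0,0]]
    - [[-0.23,-0.611,0],[0,0,0]]
    - [[-0.288,-0.764,0],[0,0,0]]

```text
clock: 18.95
position: [482.2, 60.4, 252.5]
ee_rot: [0.996, -0.087, -0.0, -0.0]
contact_force: [0.0, -0.2, -2.2]
gripper_width: 49.0
grasp_force: 62.6
```

arm_command:
  rows:
    - [[0,0,0],[0,0,0]]
    - [[0,0,0],[0,0,0]]
    - [[0,0,0],[0,0,0]]
    - [[0,0,0],[0,0,0]]

```text
clock: 19.35
position: [483.3, 58.0, 252.6]
ee_rot: [0.996, -0.088, -0.0, 0.0]
contact_force: [1.0, -0.1, -1.8]
gripper_width: 49.1
grasp_force: 62.8
```

```bash
python3 - <<'E'
from h import *
p=arm.read_state()['position'];print(p,tocar(p))
t=car(0,0)
plan([(t[0],t[1],42,CY,'dn')])
E
```

```text
[483.34449425  58.03570288 252.62470737] [-0.19723564 -0.253603  ]
dn 0 rows 5 [0.001, -0.001, 0.842] [0.0001, 0.0001, -0.0011]
```

arm_command:
  rows:
    - [[0.001,0,0.2],[0,0,0]]
    - [[0.001,0,0.4],[0,0,0]]
    - [[0.001,0,0.6],[0,0,0]]
    - [[0.001,0,0.75],[0,0,0]]
    - [[0.001,0,0.81],[0,0,0]]

```text
clock: 19.85
position: [481.3, 56.7, 46.5]
ee_rot: [0.996, -0.088, -0.003, 0.002]
contact_force: [-0.5, 0.2, -2.3]
gripper_width: 48.9
grasp_force: 62.9
```

arm_command:
  rows:
    - [[0,0,0.015],[0,0,0]]
    - [[0,0,0.031],[0,0,0]]
    - [[0,0,0.031],[0,0,0]]
    - [[0,0,0.031],[0,0,0]]

```text
clock: 20.25
position: [484.5, 59.1, 43.7]
ee_rot: [0.996, -0.087, 0.001, -0.001]
contact_force: [-0.4, -0.2, -0.8]
gripper_width: 48.8
grasp_force: 62.9
```

arm_command:
  rows:
    - [[0,0,0],[0,0,0]]
    - [[0,0,0],[0,0,0]]
    - [[0,0,0],[0,0,0]]
    - [[0,0,0],[0,0,0]]
    - [[0,0,0],[0,0,0]]
  grip: 0.85

```text
clock: 20.75
position: [483.7, 59.1, 42.7]
ee_rot: [0.996, -0.087, 0.0, -0.0]
contact_force: [-0.1, 0.2, -0.5]
gripper_width: 72.7
grasp_force: 0.0
```

arm_command:
  rows:
    - [[0,0,-0.1],[0,0,0]]
    - [[0,0,-0.25],[0,0,0]]
    - [[0,0,-0.45],[0,0,0]]
    - [[0,0,-0.65],[0,0,0]]
    - [[0,0,-0.84],[0,0,0]]

```text
clock: 21.25
position: [483.3, 58.8, 255.0]
ee_rot: [0.996, -0.087, 0.0, -0.0]
contact_force: [1.0, 0.6, -1.2]
gripper_width: 72.4
grasp_force: 0.0
```

arm_command:
  rows:
    - [[0,0,0],[0,0,0]]
    - [[0,0,0],[0,0,0]]
    - [[0,0,0],[0,0,0]]
    - [[0,0,0],[0,0,0]]

```text
clock: 21.65
position: [482.8, 58.6, 250.8]
ee_rot: [0.996, -0.087, -0.002, 0.001]
contact_force: [-0.6, 0.2, -1.0]
gripper_width: 72.7
grasp_force: 0.0
```

```bash
python3 - <<'E'
from h import *
lids()
plan([(664.2,-221.2,253,CY,'over'),(664.2,-221.2,26,CY,'dn')])
E
```

```text
yellow [414. 136.] 251 [ 663.5 -221.6   66.5] carton [ 225.2 -244.9]
yellow [307. 206.] 292 [482.7  60.9  80.3] carton [-1.4  2.4]
yellow [303. 227.] 299 [428.9  71.   80.5] carton [-56.1   3.2]
black [415. 211.] 310 [ 465.4 -212.8   61.9] carton [  28.5 -270.2]
over 0 rows 4 [0.454, 0.489, -0.005] [0.0003, 0.0005, -0.0003]
over 1 rows 4 [0.453, 0.489, -0.004] [0.0003, 0.0005, -0.0003]
dn 0 rows 5 [0.0, 0.0, 0.908] [0.0, 0.0, 0.0]
```

arm_command:
  rows:
    - [[0.454,0.49,0],[0,0,0]]
    - [[0.454,0.49,0],[0,0,0]]
    - [[0.454,0.49,0],[0,0,0]]
    - [[0.454,0.49,0],[0,0,0]]
  grip: 1

```text
clock: 22.1
position: [575.5, -84.4, 250.5]
ee_rot: [0.996, -0.088, -0.001, 0.001]
contact_force: [-1.1, -0.6, 0.1]
gripper_width: 85.1
grasp_force: 0.0
```

arm_command:
  rows:
    - [[0.453,0.489,0],[0,0,0]]
    - [[0.453,0.489,0],[0,0,0]]
    - [[0.453,0.489,0],[0,0,0]]
    - [[0.453,0.489,0],[0,0,0]]

```text
clock: 22.5
position: [665.6, -224.6, 249.5]
ee_rot: [0.996, -0.088, -0.002, 0.0]
contact_force: [-0.3, 1.0, -0.1]
gripper_width: 85.4
grasp_force: 0.0
```

arm_command:
  rows:
    - [[0,0,0],[0,0,0]]
    - [[0,0,0],[0,0,0]]
    - [[0,0,0],[0,0,0]]
    - [[0,0,0],[0,0,0]]

```text
clock: 22.9
position: [664.4, -220.0, 253.1]
ee_rot: [0.996, -0.086, 0.0, -0.0]
contact_force: [-0.8, 0.2, -0.1]
gripper_width: 85.4
grasp_force: 0.0
```

```bash
python3 - <<'E'
from h import *
lids()
print(arm.read_state()['position'])
plan([(664.2,-221.2,26.5,CY,'dn')])
E
```

```text
yellow [414. 136.] 251 [ 663.6 -221.5   66.6] carton [ 225.2 -244.8]
yellow [307. 206.] 293 [482.7  60.9  80.5] carton [-1.3  2.4]
yellow [303. 227.] 297 [429.2  71.1  80.5] carton [-55.8   3.3]
red [183. 216.] 286 [467.5 376.4  72.6] carton [-70.3 310.7]
black [317. 152.] 107 [615.5  33.5 104.3] carton [134.2  -1.8]
black [415. 211.] 314 [ 465.2 -212.9   61.3] carton [  28.3 -270.3]
[ 664.41275996 -220.13859921  253.24789421]
dn 0 rows 5 [-0.001, 0.004, 0.907] [0.0, -0.0002, -0.0001]
```

arm_command:
  rows:
    - [[-0.001,0.003,0.2],[0,0,0]]
    - [[-0.001,0.003,0.4],[0,0,0]]
    - [[-0.001,0.003,0.6],[0,0,0]]
    - [[-0.001,0.003,0.78],[0,0,0]]
    - [[-0.001,0.003,0.87],[0,0,0]]

```text
clock: 23.45
position: [661.4, -220.6, 30.6]
ee_rot: [0.996, -0.087, -0.003, -0.001]
contact_force: [-0.5, 0.2, 0.1]
gripper_width: 85.5
grasp_force: 0.0
```

arm_command:
  rows:
    - [[0,0,0.037],[0,0,0]]
    - [[0,0,0.037],[0,0,0]]
    - [[0,0,0.037],[0,0,0]]

```text
clock: 23.75
position: [665.7, -222.0, 28.0]
ee_rot: [0.996, -0.086, 0.002, 0.0]
contact_force: [0.1, 0.8, 1.2]
gripper_width: 85.4
grasp_force: 0.0
```

arm_command:
  rows:
    - [[0,0,0],[0,0,0]]
    - [[0,0,0],[0,0,0]]
    - [[0,0,0],[0,0,0]]
    - [[0,0,0],[0,0,0]]
    - [[0,0,0],[0,0,0]]
  grip: 0.3

```text
clock: 24.25
position: [665.4, -222.3, 27.8]
ee_rot: [0.996, -0.087, 0.002, 0.0]
contact_force: [-0.4, 0.2, 5.8]
gripper_width: 49.2
grasp_force: 62.4
```

```bash
python3 - <<'E'
from h import *
p=arm.read_state()['position'];print(p)
t=car(55,0)
plan([(p[0],p[1],256,CY,'up'),(t[0],t[1],256,CY,'over'),(t[0],t[1],p[2]+15,CY,'dn')])
E
```

```text
[ 665.40431215 -222.29156931   27.79752022]
up 0 rows 5 [0.003, 0.0, -0.913] [0.0001, -0.001, -0.0004]
over 0 rows 3 [-0.344, -0.491, 0.0] [0.0, 0.0, 0.0]
over 1 rows 3 [-0.344, -0.491, 0.0] [0.0, 0.0, 0.0]
dn 0 rows 5 [0.0, 0.0, 0.853] [0.0, 0.0, 0.0]
```

arm_command:
  rows:
    - [[0,0,-0.18],[0,0,0]]
    - [[0,0,-0.36],[0,0,0]]
    - [[0,0,-0.55],[0,0,0]]
    - [[0,0,-0.73],[0,0,0]]
    - [[0,0,-0.91],[0,0,0]]

```text
clock: 24.75
position: [663.5, -221.7, 254.5]
ee_rot: [0.996, -0.087, -0.001, -0.0]
contact_force: [0.4, 0.8, -2.0]
gripper_width: 48.8
grasp_force: 62.5
```

arm_command:
  rows:
    - [[-0.115,-0.164,0],[0,0,0]]
    - [[-0.229,-0.327,0],[0,0,0]]
    - [[-0.344,-0.491,0],[0,0,0]]
    - [[-0.459,-0.655,0],[0,0,0]]
    - [[-0.573,-0.818,0],[0,0,0]]

```text
clock: 25.25
position: [556.8, 5.7, 252.6]
ee_rot: [0.996, -0.087, -0.001, -0.0]
contact_force: [0.4, 1.2, -1.7]
gripper_width: 49.1
grasp_force: 62.6
```

arm_command:
  rows:
    - [[-0.115,-0.164,0],[0,0,0]]
    - [[-0.115,-0.164,0],[0,0,0]]
    - [[-0.115,-0.164,0],[0,0,0]]
    - [[-0.115,-0.164,0],[0,0,0]]
    - [[-0.115,-0.164,0],[0,0,0]]

```text
clock: 25.75
position: [537.5, 48.5, 252.9]
ee_rot: [0.996, -0.088, -0.0, 0.0]
contact_force: [-0.2, -0.0, -1.8]
gripper_width: 48.8
grasp_force: 62.8
```

arm_command:
  rows:
    - [[0,0,0],[0,0,0]]
    - [[0,0,0],[0,0,0]]
    - [[0,0,0],[0,0,0]]
    - [[0,0,0],[0,0,0]]

```text
clock: 26.15
position: [537.4, 49.2, 253.2]
ee_rot: [0.996, -0.087, -0.0, 0.0]
contact_force: [-0.3, 1.4, -1.6]
gripper_width: 48.8
grasp_force: 62.8
```

```bash
python3 - <<'E'
from h import *
p=arm.read_state()['position'];print(p,tocar(p))
t=car(55,0)
plan([(t[0],t[1],42.5,CY,'dn')])
E
```

```text
[537.39165265  49.23435235 253.23624062] [54.55880532  0.32525838]
dn 0 rows 5 [0.002, 0.001, 0.843] [0.0, 0.0, -0.0008]
```

arm_command:
  rows:
    - [[0.002,0.001,0.2],[0,0,0]]
    - [[0.002,0.001,0.4],[0,0,0]]
    - [[0.002,0.001,0.6],[0,0,0]]
    - [[0.002,0.001,0.75],[0,0,0]]
    - [[0.002,0.001,0.81],[0,0,0]]

```text
clock: 26.65
position: [535.1, 48.3, 46.8]
ee_rot: [0.996, -0.087, -0.003, 0.001]
contact_force: [-0.4, 0.7, -1.2]
gripper_width: 48.5
grasp_force: 62.8
```

arm_command:
  rows:
    - [[0,0,0.015],[0,0,0]]
    - [[0,0,0.031],[0,0,0]]
    - [[0,0,0.031],[0,0,0]]
    - [[0,0,0.031],[0,0,0]]

```text
clock: 27.05
position: [538.7, 49.5, 44.3]
ee_rot: [0.996, -0.087, 0.001, -0.001]
contact_force: [-0.5, 0.4, -0.7]
gripper_width: 48.6
grasp_force: 62.8
```

arm_command:
  rows:
    - [[0,0,0],[0,0,0]]
    - [[0,0,0],[0,0,0]]
    - [[0,0,0],[0,0,0]]
    - [[0,0,0],[0,0,0]]
    - [[0,0,0],[0,0,0]]
  grip: 0.85

```text
clock: 27.55
position: [537.8, 49.2, 43.2]
ee_rot: [0.996, -0.087, 0.0, -0.0]
contact_force: [0.7, 0.6, 0.2]
gripper_width: 72.6
grasp_force: 0.0
```

arm_command:
  rows:
    - [[0,0,-0.1],[0,0,0]]
    - [[0,0,-0.25],[0,0,0]]
    - [[0,0,-0.45],[0,0,0]]
    - [[0,0,-0.65],[0,0,0]]
    - [[0,0,-0.84],[0,0,0]]

```text
clock: 28.05
position: [537.5, 49.1, 255.5]
ee_rot: [0.996, -0.087, 0.0, -0.0]
contact_force: [1.7, -0.0, 0.2]
gripper_width: 73.0
grasp_force: 0.0
```

arm_command:
  rows:
    - [[0,0,0],[0,0,0]]
    - [[0,0,0],[0,0,0]]
    - [[0,0,0],[0,0,0]]
    - [[0,0,0],[0,0,0]]
  grip: 0

```text
clock: 28.45
position: [537.0, 49.0, 251.3]
ee_rot: [0.996, -0.087, -0.002, 0.001]
contact_force: [0.2, 0.2, -0.3]
gripper_width: 14.5
grasp_force: 0.0
```

```bash
cat >> h.py <<'E'
def arc(side,start,r0,ths,off=15):
    """flap arc, contact distance along flap r0; prints shift rows from `start` (carton x,y,z of TCP); tool y is -carton y, x is +carton x"""
    zh=92 if side>0 else 98
    out=[]
    for th,r in zip(np.radians(ths),r0):
        y=side*(70-r*np.cos(th)+off); z=zh+r*np.sin(th)
        out.append([0.0,round(float(-(y-start[1])/250),3),round(float(-(z-start[2])/250),3)])
    return out
E
python3 - <<'E'
from h import *
grab('scene','s2.png')
lids()
p=arm.read_state()['position'];print(p,tocar(p))
t=car(0,170)
plan([(t[0],t[1],253,CY,'over'),(t[0],t[1],131,CY,'dn')])
E
```

```text
yellow [310. 185.] 284 [537.5  51.2  80.4] carton [54.3  2.3]
yellow [307. 206.] 293 [482.7  60.9  80.8] carton [-1.4  2.4]
yellow [303. 227.] 299 [429.1  71.   80.4] carton [-55.9   3.2]
red [182. 216.] 269 [467.1 377.7  72.7] carton [-70.9 311.9]
black [415. 211.] 312 [ 465.2 -212.8   61.9] carton [  28.3 -270.2]
[537.27978691  49.06089798 251.62243212] [54.47827749  0.13521725]
over 0 rows 4 [-0.219, -0.679, -0.006] [0.0005, 0.0008, -0.0006]
dn 0 rows 3 [0.0, 0.0, 0.488] [0.0, 0.0, 0.0]
```

View pics/s2.png

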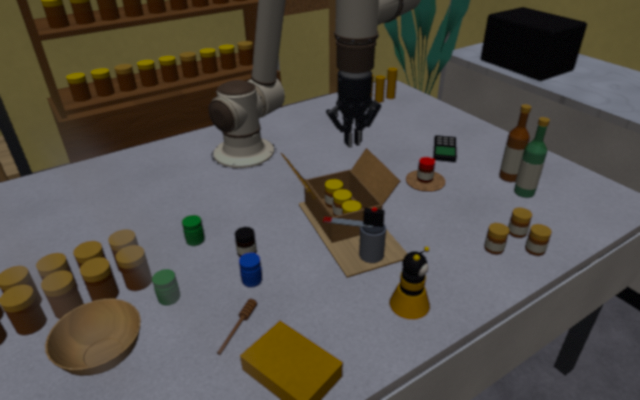

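All three yellow jars stand in the carton at about (343,195), and the red jar is on the trivet at (426,170). Next the plain flap, with the fingers shut.

arm_command:
  rows:
    - [[-0.219,-0.679,0],[0,0,0]]
    - [[-0.219,-0.679,0],[0,0,0]]
    - [[-0.219,-0.679,0],[0,0,0]]
    - [[-0.219,-0.679,0],[0,0,0]]
    - [[-0.219,-0.679,0],[0,0,0]]

```text
clock: 29.05
position: [512.6, 229.0, 251.8]
ee_rot: [0.996, -0.085, -0.001, 0.0]
contact_force: [-0.5, 0.2, -0.6]
gripper_width: 0.4
grasp_force: 0.0
```

arm_command:
  rows:
    - [[0,0,0.16],[0,0,0]]
    - [[0,0,0.33],[0,0,0]]
    - [[0,0,0.48],[0,0,0]]
    - [[0,0,0.48],[0,0,0]]
    - [[0,0,0.48],[0,0,0]]

```text
clock: 29.55
position: [513.7, 225.3, 133.3]
ee_rot: [0.996, -0.087, -0.0, 0.001]
contact_force: [0.4, -0.4, -0.2]
gripper_width: -0.4
grasp_force: 0.0
```

```bash
python3 - <<'E'
from h import *
p=arm.read_state()['position'];c=tocar(p);print(p,c)
st=[c[0],c[1],p[2]]
print(arc(1,st,[50]*9+[55,60,60],[135,125,115,105,95,85,75,65,55,45,35,25]))
E
```

```text
[513.74257225 225.30421104 133.30532583] [  1.12376452 169.74949087]
[[0.0, 0.198, 0.024], [0.0, 0.224, 0.001], [0.0, 0.254, -0.016], [0.0, 0.287, -0.028], [0.0, 0.322, -0.034], [0.0, 0.356, -0.034], [0.0, 0.391, -0.028], [0.0, 0.424, -0.016], [0.0, 0.454, 0.001], [0.0, 0.495, 0.01], [0.0, 0.536, 0.028], [0.0, 0.557, 0.064]]
```

arm_command:
  rows:
    - [[0,0.1,0.012],[0,0,0]]
    - [[0,0.198,0.02],[0,0,0]]
    - [[0,0.224,0.001],[0,0,0]]
    - [[0,0.254,-0.016],[0,0,0]]
    - [[0,0.287,-0.028],[0,0,0]]

```text
clock: 30.05
position: [502.0, 155.7, 142.1]
ee_rot: [0.996, -0.086, 0.002, -0.001]
contact_force: [0.5, 1.3, -0.4]
gripper_width: 0.0
grasp_force: 0.4
```

arm_command:
  rows:
    - [[0,0.035,-0.006],[0,0,0]]
    - [[0,0.069,-0.006],[0,0,0]]
    - [[0,0.104,0],[0,0,0]]
    - [[0,0.137,0.012],[0,0,0]]
    - [[0,0.167,0.029],[0,0,0]]

```text
clock: 30.55
position: [493.3, 113.3, 132.5]
ee_rot: [0.996, -0.087, -0.0, 0.0]
contact_force: [0.2, 0.8, 0.9]
gripper_width: 0.2
grasp_force: 0.5
```

arm_command:
  rows:
    - [[0,0.041,0.009],[0,0,0]]
    - [[0,0.082,0.027],[0,0,0]]
    - [[0,0.103,0.063],[0,0,0]]
    - [[0,0.103,0.063],[0,0,0]]
    - [[0,0.103,0.063],[0,0,0]]

```text
clock: 31.05
position: [488.8, 88.3, 116.5]
ee_rot: [0.996, -0.087, -0.001, 0.0]
contact_force: [-0.5, -0.1, 0.1]
gripper_width: -0.1
grasp_force: 0.0
```

```bash
python3 - <<'E'
from h import *
p=arm.read_state()['position'];c=tocar(p);print(p,c)
p,d,c=grab('scene','s3.png')
E
```

```text
[488.79715317  88.30980866 116.5281109 ] [-6.54325509e-03  3.05070310e+01]
```

View pics/s3.png

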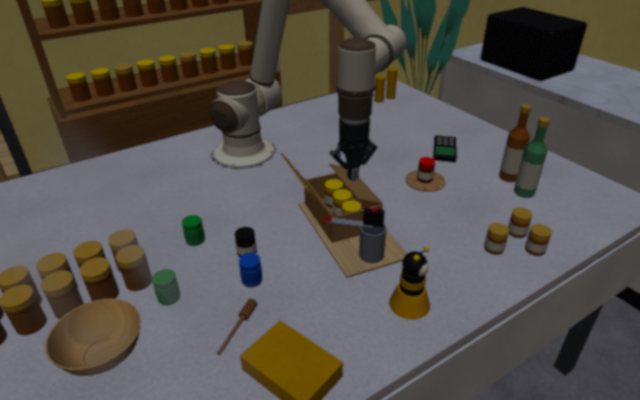

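The plain flap now leans inwards under the fingertips at (353,178). I'll press it down the rest of the way.

arm_command:
  rows:
    - [[0,0.015,0.02],[0,0,0]]
    - [[0,0.02,0.04],[0,0,0]]
    - [[0,0.025,0.06],[0,0,0]]
    - [[0,0.025,0.075],[0,0,0]]
    - [[0,0.025,0.085],[0,0,0]]

```text
clock: 31.6
position: [487.7, 82.3, 95.2]
ee_rot: [0.996, -0.087, -0.001, 0.0]
contact_force: [-0.0, -0.3, 0.3]
gripper_width: 0.1
grasp_force: 0.3
```

arm_command:
  rows:
    - [[0,0,0.004],[0,0,0]]
    - [[0,0,0.006],[0,0,0]]
    - [[0,0,0.006],[0,0,0]]
    - [[0,0,0.006],[0,0,0]]

```text
clock: 32.0
position: [488.2, 82.7, 94.4]
ee_rot: [0.996, -0.087, 0.0, -0.0]
contact_force: [-1.2, -0.2, -0.4]
gripper_width: -0.3
grasp_force: 0.0
```

arm_command:
  rows:
    - [[0,0,0.004],[0,0,0]]
    - [[0,0,0.008],[0,0,0]]
    - [[0,0,0.01],[0,0,0]]
    - [[0,0,0.01],[0,0,0]]

```text
clock: 32.4
position: [488.2, 82.6, 92.1]
ee_rot: [0.996, -0.087, 0.0, -0.0]
contact_force: [0.0, -0.9, 3.7]
gripper_width: -0.0
grasp_force: 1.3
```

arm_command:
  rows:
    - [[0,0,0.003],[0,0,0]]
    - [[0,0,0.003],[0,0,0]]
    - [[0,0,0.003],[0,0,0]]

```text
clock: 32.7
position: [488.2, 82.6, 92.0]
ee_rot: [0.996, -0.087, 0.0, 0.0]
contact_force: [-1.4, -0.8, 7.0]
gripper_width: 0.2
grasp_force: 3.7
```

arm_command:
  rows:
    - [[0,0,-0.1],[0,0,0]]
    - [[0,0,-0.25],[0,0,0]]
    - [[0,0,-0.4],[0,0,0]]
    - [[0,0,-0.55],[0,0,0]]
    - [[0,0,-0.67],[0,0,0]]

```text
clock: 33.2
position: [488.2, 82.7, 260.7]
ee_rot: [0.996, -0.087, 0.001, -0.001]
contact_force: [0.9, -1.1, -0.2]
gripper_width: 0.1
grasp_force: 0.0
```

arm_command:
  rows:
    - [[0,0.87,0],[0,0,0]]
    - [[0,0.87,0],[0,0,0]]
    - [[0,0.87,0],[0,0,0]]
    - [[0,0.87,0],[0,0,0]]
    - [[0,0.87,0],[0,0,0]]

```text
clock: 33.7
position: [449.0, -134.5, 258.3]
ee_rot: [0.996, -0.089, -0.0, -0.0]
contact_force: [-0.1, 0.6, 0.0]
gripper_width: -0.0
grasp_force: 0.0
```

arm_command:
  rows:
    - [[0,0,0],[0,0,0]]
    - [[0,0,0],[0,0,0]]
    - [[0,0,0],[0,0,0]]
    - [[0,0,0],[0,0,0]]

```text
clock: 34.1
position: [450.7, -130.7, 258.5]
ee_rot: [0.996, -0.086, -0.0, -0.0]
contact_force: [-0.2, -0.2, -0.8]
gripper_width: 0.0
grasp_force: 0.0
```

```bash
cat >> h.py <<'E'
def heights(x,ys,h=5):
    p,d,c=grab('top');X=cloud(d,c);P=X[d>0];q=P[:,:2]-C;a=q@EX;b=q@EY
    for y in ys:
        m=(abs(a-x)<15)&(abs(b-y)<h);print((x,y),m.sum(),np.percentile(P[m,2],[10,50,90]).round(1) if m.any() else None)
E
python3 - <<'E'
from h import *
heights(60,[60,45,30,15,5,-10]);heights(-60,[60,30,5])
z=np.load('top0.npz');X=z['X'][z['d']>0];q=X[:,:2]-C;a=q@EX;b=q@EY
for zz in(120,140,160,175,185):
    m=(abs(a)<40)&(b<-40)&(b>-160)&(abs(X[:,2]-zz)<3);print('outer',zz,b[m].mean().round(1) if m.any() else None)
s=arm.read_state();print(s['position'],tocar(s['position']))
E
```

```text
(60, 60) 0 None
(60, 45) 0 None
(60, 30) 0 None
(60, 15) 0 None
(60, 5) 0 None
(60, -10) 0 None
(-60, 60) 48 [89.4 93.3 96. ]
(-60, 30) 36 [574.9 581.6 587. ]
(-60, 5) 146 [591.6 596.9 599.8]
outer 120 -83.7
outer 140 -96.4
outer 160 -108.3
outer 175 -117.2
outer 185 -125.1
[ 450.66641197 -130.84218917  258.52532983] [-6.60825786e-02 -1.91937452e+02]
```

arm_command:
  rows:
    - [[0,0,0.2],[0,0,0]]
    - [[0,0,0.394],[0,0,0]]
    - [[0,0,0.394],[0,0,0]]
    - [[0,0,0.394],[0,0,0]]
    - [[0,0,0.394],[0,0,0]]

```text
clock: 34.7
position: [452.6, -131.6, 162.7]
ee_rot: [0.996, -0.086, 0.003, 0.0]
contact_force: [-0.3, -0.4, 0.2]
gripper_width: -0.1
grasp_force: 0.0
```

```bash
python3 - <<'E'
from h import *
heights(60,[60,45,30,15,5]);heights(-60,[60,30,5])
s=arm.read_state();p=s['position'];c=tocar(p);print(p,c)
o=arc(-1,[c[0],c[1],p[2]],[75]*9+[80,85,88,90,90,90],[130,120,110,100,90,80,70,60,50,42,34,26,18,10,4])
base=[0,0,0]
for i in range(0,15,5):
    print([[round(float(v-b),3) for v,b in zip(r,base)] for r in o[i:i+5]]); base=o[i+4]
E
```

```text
(60, 60) 0 None
(60, 45) 0 None
(60, 30) 0 None
(60, 15) 0 None
(60, 5) 0 None
(-60, 60) 46 [90.3 93.5 97.7]
(-60, 30) 23 [479.6 486.4 490.6]
(-60, 5) 113 [495.  501.2 503.8]
[ 452.23959508 -131.60584723  162.56097006] [   1.61458982 -192.42058655]
[[0.0, -0.237, 0.028], [0.0, -0.28, -0.002], [0.0, -0.327, -0.024], [0.0, -0.378, -0.037], [0.0, -0.43, -0.042]]
[[0.0, -0.052, 0.005], [0.0, -0.102, 0.018], [0.0, -0.15, 0.04], [0.0, -0.193, 0.07], [0.0, -0.237, 0.086]]
[[0.0, -0.045, 0.024], [0.0, -0.079, 0.06], [0.0, -0.105, 0.103], [0.0, -0.117, 0.152], [0.0, -0.122, 0.189]]
```

arm_command:
  rows:
    - [[0,-0.12,0],[0,0,0]]
    - [[0,-0.237,0.01],[0,0,0]]
    - [[0,-0.28,-0.002],[0,0,0]]
    - [[0,-0.327,-0.024],[0,0,0]]
    - [[0,-0.378,-0.037],[0,0,0]]

```text
clock: 35.3
position: [467.2, -38.1, 170.6]
ee_rot: [0.996, -0.087, 0.001, -0.0]
contact_force: [0.7, -0.3, -0.1]
gripper_width: -0.0
grasp_force: 0.3
```

arm_command:
  rows:
    - [[0,-0.052,-0.005],[0,0,0]]
    - [[0,-0.104,0],[0,0,0]]
    - [[0,-0.154,0.013],[0,0,0]]
    - [[0,-0.202,0.035],[0,0,0]]
    - [[0,-0.245,0.065],[0,0,0]]

```text
clock: 35.8
position: [477.6, 22.8, 152.6]
ee_rot: [0.996, -0.087, 0.0, -0.0]
contact_force: [-0.2, 0.2, 1.2]
gripper_width: -0.3
grasp_force: 0.4
```

arm_command:
  rows:
    - [[0,-0.044,0.016],[0,0,0]]
    - [[0,-0.089,0.04],[0,0,0]]
    - [[0,-0.123,0.076],[0,0,0]]
    - [[0,-0.149,0.119],[0,0,0]]
    - [[0,-0.155,0.145],[0,0,0]]

```text
clock: 36.3
position: [483.8, 60.5, 115.5]
ee_rot: [0.996, -0.087, -0.001, 0.0]
contact_force: [-0.1, -0.2, 0.1]
gripper_width: -0.1
grasp_force: 0.2
```

arm_command:
  rows:
    - [[0,-0.005,0.015],[0,0,0]]
    - [[0,-0.01,0.028],[0,0,0]]
    - [[0,-0.01,0.04],[0,0,0]]
    - [[0,-0.01,0.048],[0,0,0]]
    - [[0,-0.01,0.048],[0,0,0]]

```text
clock: 36.8
position: [484.4, 62.2, 104.7]
ee_rot: [0.996, -0.087, -0.0, -0.0]
contact_force: [0.5, 0.1, 0.2]
gripper_width: 0.0
grasp_force: 0.0
```

arm_command:
  rows:
    - [[0,0,0.008],[0,0,0]]
    - [[0,0,0.014],[0,0,0]]
    - [[0,0,0.018],[0,0,0]]
    - [[0,0,0.018],[0,0,0]]
    - [[0,0,0.018],[0,0,0]]

```text
clock: 37.3
position: [484.4, 62.3, 100.3]
ee_rot: [0.996, -0.087, -0.0, 0.0]
contact_force: [0.1, 0.1, 0.2]
gripper_width: 0.0
grasp_force: 0.0
```

arm_command:
  rows:
    - [[0,0,0.004],[0,0,0]]
    - [[0,0,0.007],[0,0,0]]
    - [[0,0,0.01],[0,0,0]]
    - [[0,0,0.01],[0,0,0]]
    - [[0,0,0.01],[0,0,0]]

```text
clock: 37.8
position: [484.5, 62.4, 98.1]
ee_rot: [0.996, -0.087, 0.0, -0.0]
contact_force: [-0.6, -0.3, 3.6]
gripper_width: -0.1
grasp_force: 1.6
```

arm_command:
  rows:
    - [[0,0,0.004],[0,0,0]]
    - [[0,0,0.004],[0,0,0]]
    - [[0,0,0.004],[0,0,0]]

```text
clock: 38.1
position: [484.6, 62.4, 97.9]
ee_rot: [0.996, -0.087, 0.0, 0.0]
contact_force: [-3.5, 0.4, 9.3]
gripper_width: -0.2
grasp_force: 4.7
```

arm_command:
  rows:
    - [[0,0,-0.1],[0,0,0]]
    - [[0,0,-0.25],[0,0,0]]
    - [[0,0,-0.4],[0,0,0]]
    - [[0,0,-0.55],[0,0,0]]
    - [[0,0,-0.67],[0,0,0]]

```text
clock: 38.6
position: [484.7, 62.4, 266.4]
ee_rot: [0.996, -0.087, 0.001, -0.0]
contact_force: [0.2, 0.5, -0.6]
gripper_width: -0.2
grasp_force: 0.0
```

```bash
python3 - <<'E'
from h import *
S=arm.read_state();print(S['joints'].round(2))
plan([(656,28.3,250,133.9,'over'),(656,28.3,113,133.9,'dn')])
E
```

```text
[ 0.46  0.12 -0.26  0.   -1.19  0.94]
over 0 rows 4 [0.349, 0.008, 0.033] [0.0, -0.0004, -0.1496]
over 1 rows 4 [0.308, 0.165, 0.033] [0.0, -0.0004, -0.1496]
dn 0 rows 3 [0.0, 0.0, 0.548] [0.0, 0.0, 0.0]
```

arm_command:
  rows:
    - [[0.349,0.008,0.02],[0,0,-0.1496]]
    - [[0.349,0.008,0.02],[0,0,-0.1496]]
    - [[0.349,0.008,0.02],[0,0,-0.1496]]
    - [[0.349,0.008,0.02],[0,0,-0.1496]]
    - [[0.349,0.008,0.02],[0,0,-0.1496]]
  grip: 0.8

```text
clock: 39.1
position: [569.7, 45.2, 258.8]
ee_rot: [0.989, 0.146, -0.0, 0.0]
contact_force: [-0.0, -0.4, 0.4]
gripper_width: 68.4
grasp_force: 0.0
```

arm_command:
  rows:
    - [[0.308,0.165,0],[0,0,-0.1496]]
    - [[0.308,0.165,0],[0,0,-0.1496]]
    - [[0.308,0.165,0],[0,0,-0.1496]]
    - [[0.308,0.165,0],[0,0,-0.1496]]
    - [[0.308,0.165,0],[0,0,-0.1496]]

```text
clock: 39.6
position: [655.1, 28.6, 259.7]
ee_rot: [0.928, 0.372, 0.0, -0.0]
contact_force: [0.3, -0.1, -0.1]
gripper_width: 68.6
grasp_force: 0.0
```

arm_command:
  rows:
    - [[0,0,0],[0,0,0]]
    - [[0,0,0],[0,0,0]]
    - [[0,0,0],[0,0,0]]
    - [[0,0,0],[0,0,0]]

```text
clock: 40.0
position: [655.5, 28.4, 259.7]
ee_rot: [0.928, 0.374, 0.0, 0.0]
contact_force: [0.5, 0.7, -0.5]
gripper_width: 68.5
grasp_force: 0.0
```

```bash
python3 - <<'E'
from h import *
S=arm.read_state();print(S['position'])
p,d,c=grab('wrist','w2.png')
heights(40,[60,30,5,-20,-50]);heights(-60,[60,30,5,-20,-50])
plan([(656,28.3,113,133.9,'dn')])
E
```

```text
[655.53037498  28.4452268  259.66332994]
(40, 60) 49 [89.8 92.7 99. ]
(40, 30) 46 [ 97.5  99.5 102.5]
(40, 5) 47 [ 96.7  99.3 101.7]
(40, -20) 46 [ 96.2  99.5 102.1]
(40, -50) 45 [ 96.9  99.4 103.5]
(-60, 60) 141 [653.5 658.1 662.1]
(-60, 30) 196 [ 98.7 646.7 658.3]
(-60, 5) 64 [ 96.3 100.1 631.6]
(-60, -20) 51 [ 95.7  98.8 102.3]
(-60, -50) 49 [ 96.5  99.9 102. ]
dn 0 rows 3 [0.001, 0.001, 0.586] [0.0, 0.0, -0.0001]
```

View pics/w2.png

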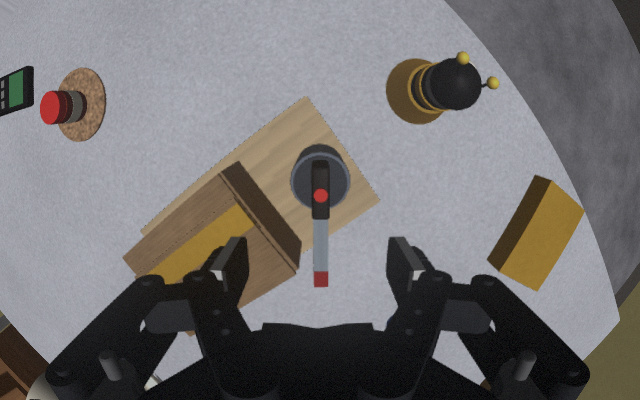

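Both flaps read flat at about 92 and 99 mm. The knob bar lies straight up and down in the wrist view, with the pin at (320,195) and the tongue tip at (321,279), so the tool is aligned. I'll descend and grip the knob.

arm_command:
  rows:
    - [[0.001,0.001,0.18],[0,0,0]]
    - [[0.001,0.001,0.36],[0,0,0]]
    - [[0.001,0.001,0.5],[0,0,0]]
    - [[0.001,0.001,0.56],[0,0,0]]
    - [[0.001,0.001,0.582],[0,0,0]]

```text
clock: 40.65
position: [654.8, 28.0, 111.1]
ee_rot: [0.928, 0.374, -0.002, -0.0]
contact_force: [-0.2, -0.1, -0.5]
gripper_width: 68.3
grasp_force: 0.0
```

arm_command:
  rows:
    - [[0,0,0],[0,0,0]]
    - [[0,0,0],[0,0,0]]
    - [[0,0,0],[0,0,0]]
    - [[0,0,0],[0,0,0]]
    - [[0,0,0],[0,0,0]]
  grip: 0

```text
clock: 41.15
position: [658.2, 27.3, 115.8]
ee_rot: [0.927, 0.374, 0.002, 0.001]
contact_force: [3.8, -3.6, -0.2]
gripper_width: 15.0
grasp_force: 61.3
```

arm_command:
  rows:
    - [[0,0,0],[0,0,0]]
    - [[0,0,0],[0,0,0]]
    - [[0,0,0],[0,0,0]]
    - [[0,0,0],[0,0,0]]
    - [[0,0,0],[0,0,0]]

```text
clock: 41.65
position: [658.2, 27.3, 115.8]
ee_rot: [0.927, 0.374, 0.002, 0.001]
contact_force: [3.4, -4.4, 0.7]
gripper_width: 14.8
grasp_force: 61.3
```

```bash
python3 - <<'E'
from h import *
S=arm.read_state();print(S['position'],S['contact_force'],S['wrist_torque'],S['joint_efforts'][5])
E
```

```text
[658.17121845  27.26171568 115.80069753] [ 3.41486311 -4.40375286  0.67441218] [-0.82555185 -0.77171595  0.05874327] -0.07747107418254018
```

```bash
cat > q.py <<'E'
from h import *
S=arm.read_state();y=R.from_quat(S['ee_rot']).as_matrix()[:,1]
print('turned',round((133.9-np.degrees(np.arctan2(-y[1],-y[0])))%360,1),'Tz',S['wrist_torque'].round(3),'j6',S['joint_efforts'][5].round(3),'F',S['contact_force'].round(1),S['position'].round(1))
E
```

arm_command:
  rows:
    - [[0,0.005,0],[0,0,0.011]]
    - [[0,0.005,0],[0,0,0.022]]
    - [[0,0.005,0],[0,0,0.033]]
    - [[0,0.005,0],[0,0,0.044]]
    - [[0,0.005,0],[0,0,0.055]]

```text
clock: 42.15
position: [658.5, 26.9, 115.8]
ee_rot: [0.956, 0.292, 0.002, 0.001]
contact_force: [3.7, -3.7, 0.7]
gripper_width: 15.2
grasp_force: 61.2
```

```bash
python3 q.py
```

```text
turned 10.0 Tz [-0.714 -0.592  0.025] j6 0.171 F [ 3.7 -3.7  0.7] [658.5  26.9 115.8]
```

arm_command:
  rows:
    - [[0,0,0],[0,0,0.011]]
    - [[0,0,0],[0,0,0.022]]
    - [[0,0,0],[0,0,0.033]]
    - [[0,0,0],[0,0,0.044]]
    - [[0,0,0],[0,0,0.055]]

```text
clock: 42.65
position: [658.7, 26.6, 115.8]
ee_rot: [0.978, 0.208, 0.002, 0.001]
contact_force: [3.4, -4.9, -0.4]
gripper_width: 15.0
grasp_force: 61.2
```

```bash
python3 q.py
```

```text
turned 19.9 Tz [-1.09  -0.812  0.063] j6 0.167 F [ 3.4 -4.9 -0.4] [658.7  26.6 115.8]
```

arm_command:
  rows:
    - [[0,0,0],[0,0,0.011]]
    - [[0,0,0],[0,0,0.022]]
    - [[0,0,0],[0,0,0.033]]
    - [[0,0,0],[0,0,0.044]]
    - [[0,0,0],[0,0,0.055]]

```text
clock: 43.15
position: [658.8, 26.2, 115.8]
ee_rot: [0.992, 0.123, 0.002, 0.001]
contact_force: [4.1, -5.8, 1.4]
gripper_width: 14.8
grasp_force: 61.4
```

```bash
python3 q.py
```

```text
turned 29.8 Tz [-1.296 -0.846  0.062] j6 0.164 F [ 4.1 -5.8  1.4] [658.8  26.2 115.8]
```

arm_command:
  rows:
    - [[0,0,0],[0,0,0.005]]
    - [[0,0,0],[0,0,0.01]]
    - [[0,0,0],[0,0,0.015]]

```text
clock: 43.45
position: [658.8, 26.0, 115.8]
ee_rot: [0.995, 0.1, 0.002, 0.001]
contact_force: [1.7, -3.5, 0.5]
gripper_width: 15.2
grasp_force: 61.5
```

```bash
python3 q.py
```

```text
turned 32.4 Tz [-0.71  -0.446  0.083] j6 0.051 F [ 1.7 -3.5  0.5] [658.8  26.  115.8]
```

arm_command:
  rows:
    - [[0,0,0],[0,0,0.005]]
    - [[0,0,0],[0,0,0.01]]
    - [[0,0,0],[0,0,0.015]]

```text
clock: 43.75
position: [658.9, 25.9, 115.8]
ee_rot: [0.997, 0.076, 0.002, 0.001]
contact_force: [2.7, -3.6, 1.4]
gripper_width: 14.7
grasp_force: 61.5
```

```bash
python3 q.py
```

```text
turned 35.1 Tz [-0.745 -0.499  0.061] j6 0.05 F [ 2.7 -3.6  1.4] [658.9  25.9 115.8]
```

arm_command:
  rows:
    - [[0,0,0],[0,0,0.005]]
    - [[0,0,0],[0,0,0.01]]
    - [[0,0,0],[0,0,0.015]]

```text
clock: 44.05
position: [658.9, 25.8, 115.8]
ee_rot: [0.999, 0.053, 0.002, 0.001]
contact_force: [3.7, -6.1, -0.7]
gripper_width: 15.6
grasp_force: 61.4
```

```bash
python3 q.py
```

```text
turned 37.8 Tz [-1.442 -0.947  0.078] j6 0.025 F [ 3.7 -6.1 -0.7] [658.9  25.8 115.8]
```

arm_command:
  rows:
    - [[0,0,0],[0,0,0.005]]
    - [[0,0,0],[0,0,0.01]]
    - [[0,0,0],[0,0,0.015]]

```text
clock: 44.35
position: [658.9, 25.7, 115.8]
ee_rot: [1.0, 0.029, 0.002, 0.001]
contact_force: [4.7, -7.1, -0.6]
gripper_width: 15.1
grasp_force: 61.2
```

```bash
python3 q.py
```

```text
turned 40.5 Tz [-1.685 -1.084  0.095] j6 -0.008 F [ 4.7 -7.1 -0.6] [658.9  25.7 115.8]
```

arm_command:
  rows:
    - [[0,0,0],[0,0,0.005]]
    - [[0,0,0],[0,0,0.01]]
    - [[0,0,0],[0,0,0.015]]

```text
clock: 44.65
position: [658.9, 25.6, 115.8]
ee_rot: [1.0, 0.006, 0.003, 0.001]
contact_force: [4.0, -5.5, 0.7]
gripper_width: 15.2
grasp_force: 61.3
```

```bash
python3 q.py
```

```text
turned 43.2 Tz [-1.312 -0.881  0.083] j6 0.051 F [ 4.  -5.5  0.7] [658.9  25.6 115.8]
```

arm_command:
  rows:
    - [[0,0,0],[0,0,0.005]]
    - [[0,0,0],[0,0,0.01]]
    - [[0,0,0],[0,0,0.015]]

```text
clock: 44.95
position: [658.9, 25.4, 115.8]
ee_rot: [1.0, -0.018, 0.002, 0.001]
contact_force: [2.6, -7.9, -0.2]
gripper_width: 15.0
grasp_force: 61.3
```

```bash
python3 q.py
```

```text
turned 45.9 Tz [-1.729 -0.924  0.037] j6 0.067 F [ 2.6 -7.9 -0.2] [658.9  25.4 115.8]
```

arm_command:
  rows:
    - [[0,0,0],[0,0,0.005]]
    - [[0,0,0],[0,0,0.01]]
    - [[0,0,0],[0,0,0.01]]

```text
clock: 45.25
position: [658.9, 25.4, 115.8]
ee_rot: [0.999, -0.034, 0.002, 0.001]
contact_force: [3.4, -7.0, -0.3]
gripper_width: 15.3
grasp_force: 61.2
```

```bash
python3 q.py
```

```text
turned 47.7 Tz [-1.814 -0.865  0.   ] j6 -0.026 F [ 3.4 -7.  -0.3] [658.9  25.4 115.8]
```

arm_command:
  rows:
    - [[0,0,0],[0,0,0.005]]
    - [[0,0,0],[0,0,0.01]]
    - [[0,0,0],[0,0,0.01]]

```text
clock: 45.55
position: [658.9, 25.4, 115.8]
ee_rot: [0.999, -0.049, 0.002, 0.001]
contact_force: [4.4, -7.8, -0.2]
gripper_width: 14.9
grasp_force: 61.2
```

```bash
python3 q.py
```

```text
turned 49.6 Tz [-2.289 -1.081 -0.105] j6 0.023 F [ 4.4 -7.8 -0.2] [658.9  25.4 115.8]
```

arm_command:
  rows:
    - [[0,0,0],[0,0,0.005]]
    - [[0,0,0],[0,0,0.01]]
    - [[0,0,0],[0,0,0.01]]

```text
clock: 45.85
position: [658.9, 25.3, 115.8]
ee_rot: [0.998, -0.065, 0.002, 0.001]
contact_force: [3.9, -8.5, 0.5]
gripper_width: 15.1
grasp_force: 61.2
```

```bash
python3 q.py
```

```text
turned 51.4 Tz [-2.257 -0.979 -0.05 ] j6 -0.008 F [ 3.9 -8.5  0.5] [658.9  25.3 115.8]
```

The torque has gone negative, so the knob is pulling itself into the notch. I'll nudge it on to centre it.

arm_command:
  rows:
    - [[0,0,0],[0,0,0.004]]
    - [[0,0,0],[0,0,0.008]]
    - [[0,0,0],[0,0,0.008]]

```text
clock: 46.15
position: [658.8, 25.2, 115.8]
ee_rot: [0.997, -0.078, 0.002, 0.001]
contact_force: [3.5, -8.4, 0.3]
gripper_width: 15.1
grasp_force: 61.3
```

```bash
python3 q.py
```

```text
turned 52.8 Tz [-1.915 -0.899 -0.256] j6 0.203 F [ 3.5 -8.4  0.3] [658.8  25.2 115.8]
```

arm_command:
  rows:
    - [[0,0,0],[0,0,0.004]]
    - [[0,0,0],[0,0,0.008]]
    - [[0,0,0],[0,0,0.008]]

```text
clock: 46.45
position: [658.9, 25.1, 115.8]
ee_rot: [0.996, -0.09, 0.002, 0.001]
contact_force: [3.7, -7.7, 0.2]
gripper_width: 15.3
grasp_force: 61.2
```

```bash
python3 q.py
```

```text
turned 54.2 Tz [-1.914 -0.886 -0.092] j6 0.091 F [ 3.7 -7.7  0.2] [658.9  25.1 115.8]
```

arm_command:
  rows:
    - [[0,0,0],[0,0,0.004]]
    - [[0,0,0],[0,0,0.008]]
    - [[0,0,0],[0,0,0.008]]

```text
clock: 46.75
position: [658.7, 25.1, 115.8]
ee_rot: [0.995, -0.103, 0.002, 0.001]
contact_force: [2.4, -7.8, 0.9]
gripper_width: 15.2
grasp_force: 61.3
```

```bash
python3 q.py
```

```text
turned 55.7 Tz [-1.933 -0.895 -0.256] j6 0.209 F [ 2.4 -7.8  0.9] [658.7  25.1 115.8]
```

arm_command:
  rows:
    - [[0,0,0],[0,0,0.004]]
    - [[0,0,0],[0,0,0.008]]
    - [[0,0,0],[0,0,0.008]]

```text
clock: 47.05
position: [658.7, 25.0, 115.8]
ee_rot: [0.993, -0.115, 0.002, 0.001]
contact_force: [3.0, -7.7, 0.2]
gripper_width: 15.2
grasp_force: 61.3
```

```bash
python3 q.py
```

```text
turned 57.2 Tz [-2.012 -0.915 -0.239] j6 0.209 F [ 3.  -7.7  0.2] [658.7  25.  115.8]
```

arm_command:
  rows:
    - [[0,0,0],[0,0,0.004]]
    - [[0,0,0],[0,0,0.008]]
    - [[0,0,0],[0,0,0.008]]

```text
clock: 47.35
position: [658.7, 25.0, 115.8]
ee_rot: [0.992, -0.128, 0.002, 0.001]
contact_force: [3.2, -7.8, 1.0]
gripper_width: 15.2
grasp_force: 61.3
```

```bash
python3 q.py
```

```text
turned 58.6 Tz [-2.034 -0.891 -0.233] j6 0.208 F [ 3.2 -7.8  1. ] [658.7  25.  115.8]
```

arm_command:
  rows:
    - [[0,0,0],[0,0,0.004]]
    - [[0,0,0],[0,0,0.008]]
    - [[0,0,0],[0,0,0.008]]

```text
clock: 47.65
position: [658.7, 24.9, 115.8]
ee_rot: [0.99, -0.14, 0.002, 0.001]
contact_force: [3.3, -7.8, 0.1]
gripper_width: 15.3
grasp_force: 61.3
```

```bash
python3 q.py
```

```text
turned 60.0 Tz [-2.151 -0.883 -0.234] j6 0.171 F [ 3.3 -7.8  0.1] [658.7  24.9 115.8]
```

arm_command:
  rows:
    - [[0,0,0],[0,0,0.004]]
    - [[0,0,0],[0,0,0.008]]
    - [[0,0,0],[0,0,0.008]]

```text
clock: 47.95
position: [658.8, 24.8, 115.8]
ee_rot: [0.988, -0.153, 0.002, 0.001]
contact_force: [3.2, -8.8, -1.5]
gripper_width: 15.3
grasp_force: 61.3
```

```bash
python3 q.py
```

```text
turned 61.5 Tz [-2.134 -0.932 -0.18 ] j6 0.144 F [ 3.2 -8.8 -1.5] [658.8  24.8 115.8]
```

arm_command:
  rows:
    - [[0,0,0],[0,0,0.004]]
    - [[0,0,0],[0,0,0.008]]
    - [[0,0,0],[0,0,0.008]]

```text
clock: 48.25
position: [658.7, 24.7, 115.8]
ee_rot: [0.986, -0.165, 0.002, 0.001]
contact_force: [1.9, -9.4, 0.9]
gripper_width: 14.6
grasp_force: 61.2
```

```bash
python3 q.py
```

```text
turned 62.9 Tz [-2.244 -0.952 -0.145] j6 0.128 F [ 1.9 -9.4  0.9] [658.7  24.7 115.8]
```

arm_command:
  rows:
    - [[0,0,0],[0,0,0.004]]
    - [[0,0,0],[0,0,0.008]]
    - [[0,0,0],[0,0,0.008]]

```text
clock: 48.55
position: [658.7, 24.7, 115.8]
ee_rot: [0.984, -0.177, 0.002, 0.001]
contact_force: [3.3, -8.9, 0.4]
gripper_width: 15.6
grasp_force: 61.3
```

```bash
python3 q.py
```

```text
turned 64.3 Tz [-2.138 -0.883 -0.171] j6 0.13 F [ 3.3 -8.9  0.4] [658.7  24.7 115.8]
```

arm_command:
  rows:
    - [[0,0,0],[0,0,0]]
    - [[0,0,0],[0,0,0]]
    - [[0,0,0],[0,0,0]]
    - [[0,0,0],[0,0,0]]
    - [[0,0,0],[0,0,0]]
  grip: 0.8

```text
clock: 49.05
position: [657.0, 27.8, 113.9]
ee_rot: [0.984, -0.177, 0.0, -0.0]
contact_force: [-0.5, -0.2, 0.3]
gripper_width: 68.5
grasp_force: 0.0
```

arm_command:
  rows:
    - [[0,0,-0.1],[0,0,0]]
    - [[0,0,-0.25],[0,0,0]]
    - [[0,0,-0.4],[0,0,0]]
    - [[0,0,-0.55],[0,0,0]]
    - [[0,0,-0.65],[0,0,0]]

```text
clock: 49.55
position: [657.6, 27.6, 279.9]
ee_rot: [0.984, -0.176, 0.002, -0.001]
contact_force: [0.9, 0.9, -0.5]
gripper_width: 68.4
grasp_force: 0.0
```

arm_command:
  rows:
    - [[0,0,0],[0,0,0]]
    - [[0,0,0],[0,0,0]]
    - [[0,0,0],[0,0,0]]
    - [[0,0,0],[0,0,0]]

```text
clock: 49.95
position: [656.3, 27.4, 274.5]
ee_rot: [0.984, -0.177, -0.002, 0.001]
contact_force: [0.7, 0.2, 0.0]
gripper_width: 68.1
grasp_force: 0.0
```

```bash
python3 q.py; python3 - <<'E'
from h import *
S=arm.read_state()
p,d,c=grab('wrist','w3.png')
hsv=cv2.cvtColor(p,cv2.COLOR_BGR2HSV);m=cv2.inRange(hsv,(0,150,80),(8,255,255));n,l,st,ce=cv2.connectedComponentsWithStats(m)
for i in range(1,n):
    if st[i,4]>15:
        mm=(l==i)&(d>0);v,u=np.nonzero(mm)
        x=(u-c['cx'])/c['fx'];y=(v-c['cy'])/c['fx'];th=np.hypot(x,y);k=np.where(th>0,np.tan(th)/np.maximum(th,1e-9),1);D=d[mm]
        P=np.stack([x*k*D,y*k*D,D,np.ones_like(D)],1)@np.array(c['extrinsics']).T
        print(ce[i].round(1),st[i,4],np.median(P[:,:3],0).round(1) if len(P) else None)
b=cv2.resize(p[100:330,200:440],None,fx=2.5,fy=2.5,interpolation=cv2.INTER_CUBIC);cv2.imwrite('pics/w3c.png',b)
E
```

```text
turned 64.3 Tz [-0.009  0.029 -0.021] j6 0.0 F [0.7 0.2 0. ] [656.3  27.4 274.5]
[315.6 270.3] 189 [555.9  65.8 104.7]
[168.5 354.3] 103 [458.3 364.2  72.4]
```

View pics/w3c.png

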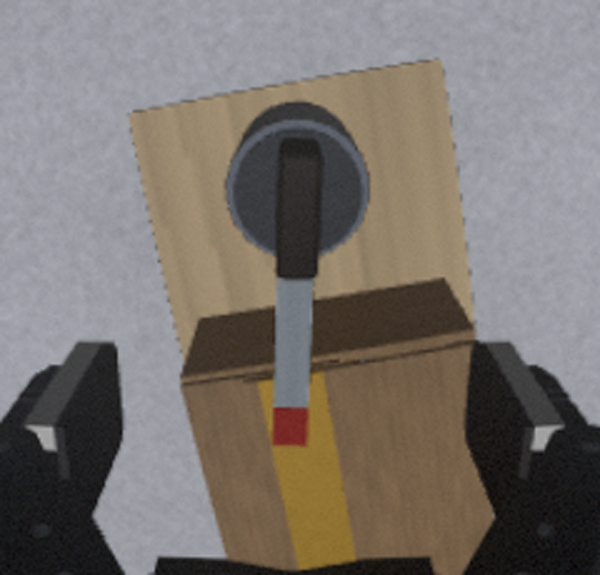

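The tongue now lies over the closed flaps, and no raised red disc shows on the bar. Next I'll check the pin height and the final scene.

```bash
python3 - <<'E'
from h import *
p,d,c=grab('wrist')
v,u=np.mgrid[0:400,0:640]
x=(u-c['cx'])/c['fx'];y=(v-c['cy'])/c['fx'];th=np.hypot(x,y);k=np.tan(np.minimum(th,1.4))/np.maximum(th,1e-9)
P=np.stack([x*k*d,y*k*d,d,np.ones_like(d)],-1)@np.array(c['extrinsics']).T
m=(d>0)&(abs(P[...,0]-657)<40)&(abs(P[...,1]-27)<40)&(P[...,2]>135)
Q=P[m];print(len(Q),Q[:,:3].mean(0).round(1),np.percentile(Q[:,2],[5,50,95,99]).round(1))
cc=Q.mean(0);n=np.hypot(Q[:,0]-cc[0],Q[:,1]-cc[1])<5;print('pin z',Q[n,2].mean().round(2),'rest',Q[~n,2].mean().round(2),'pin bgr',p[m][n].mean(0).round())
heights(40,[60,30,-50]);heights(-60,[60,30,5,-20,-50]);lids()
E
```

```text
26369 [668.7  23.7 349.4] [290.9 362.7 377.9 379.4]
pin z 358.4 rest 348.27 pin bgr [17. 17. 18.]
(40, 60) 50 [ 89.6  94.  148.1]
(40, 30) 44 [ 97.1 100.  102.3]
(40, -50) 47 [ 95.2  99.4 102.5]
(-60, 60) 150 [662.4 666.5 670.1]
(-60, 30) 205 [100.  655.6 665.9]
(-60, 5) 70 [ 97.3 100.7 642.2]
(-60, -20) 49 [ 96.3  99.4 102. ]
(-60, -50) 51 [ 95.7  98.8 102.1]
red [183. 216.] 288 [467.5 376.5  72.4] carton [-70.3 310.8]
black [415. 211.] 313 [ 465.2 -213.    61.7] carton [  28.3 -270.4]
```

arm_command:
  rows:
    - [[0.3,0.3,-0.3],[0,0,0]]
    - [[0.3,0.3,-0.3],[0,0,0]]
    - [[0.3,0.3,-0.3],[0,0,0]]
    - [[0.3,0.3,-0.3],[0,0,0]]
    - [[0.3,0.3,-0.3],[0,0,0]]

```text
clock: 50.7
position: [701.1, -69.3, 350.7]
ee_rot: [0.984, -0.177, -0.0, -0.0]
contact_force: [0.3, 0.5, -0.9]
gripper_width: 68.5
grasp_force: 0.0
```

```bash
python3 - <<'E'
from h import *
lids()
heights(-60,[60,30,5,-20]);heights(60,[60,30,-40])
p,d,c=grab('top');cv2.imwrite('pics/t9.png',cv2.resize(p[100:260,150:450],None,fx=2.6,fy=2.6,interpolation=cv2.INTER_CUBIC))
E
```

```text
red [183. 216.] 287 [467.6 376.6  72.5] carton [-70.3 310.9]
black [323. 152.] 107 [628.7  18.1  59.3] carton [149.8 -14.8]
black [415. 211.] 319 [ 465.1 -212.8   61.3] carton [  28.2 -270.3]
(-60, 60) 0 None
(-60, 30) 129 [673.4 682.2 687.7]
(-60, 5) 171 [698.1 700.4 702.5]
(-60, -20) 182 [700.7 702.7 704.5]
(60, 60) 114 [670.9 676.8 681.9]
(60, 30) 148 [691.  692.5 694.2]
(60, -40) 45 [ 95.7  98.6 101.3]
```

View pics/t9.png

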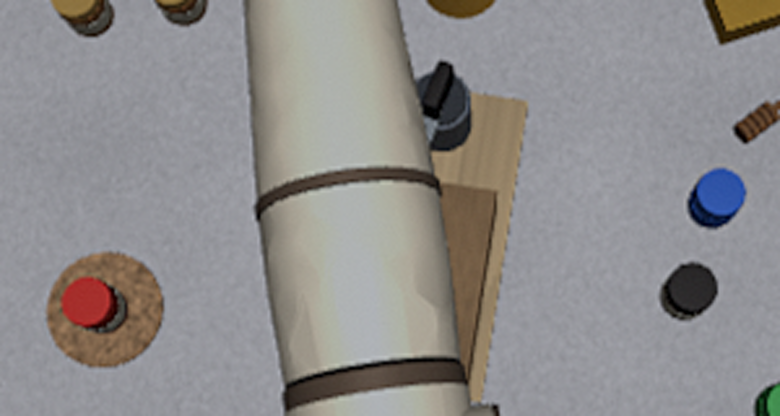

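```bash
python3 - <<'E'
from h import *
p,d,c=grab('top');X=cloud(d,c)
m=(d>0)&(abs(X[...,0]-657)<30)&(abs(X[...,1]-27)<30)&(X[...,2]>138)&(X[...,2]<160)
print(m.sum(),np.percentile(X[m][:,2],[10,50,90,100]).round(1),'reddish',(p[m][:,2].astype(int)-p[m][:,1]>40).sum())
print(arm.job_done())
E
```

```text
128 [142.5 146.8 149.6 152.2] reddish 0
the job is handed in; nothing more can be done
None
```

I handed the job in, without a verdict back. The red jar is on the trivet, and three yellow jars were upright in the carton before I folded both flaps flat. The knob was released in its notch, where no raised red pin shows; its height was too noisy to measure. The black jar was not moved.

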